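# Put the middle pan back in the nest of saucepans, handles fanned

## Task

The washed middle saucepan stands on the draining mat while the small one sits straight in the large one. Lift the small pan straight out and stand it aside, nest the middle pan in the large one and then the small pan in the middle one, lowering each fully home before letting go and fanning the three handles so that none lies over another and each has finger room beside it. Leave the large pan upright on its cork mat and do not disturb the other things on the shelf.

Things in the scene. Friction and masses are not known exactly. Their poses are not given: they have to be found in the camera images.
- large_pan: the large aluminium saucepan, 136 mm across outside and 62 mm high, wall 3 mm, flat base 6 mm thick with a rounded foot (base edge 8 mm in from the wall). Origin at the centre of its underside, z up; the handle points along its +x. Inside it is 130 mm across. Stands on the cork mat; weighs about 210 g.
- mid_pan: the middle aluminium saucepan, 120 mm across outside and 66 mm high, wall 3 mm, flat base 6 mm thick with a rounded foot (base edge 8 mm in from the wall). Origin at the centre of its underside, z up; the handle points along its +x. Inside it is 114 mm across. Starts on the draining mat, near the end farther from the robot; about 165 g. When home in the large pan its underside is 6 mm above the large pan's underside.
- small_pan: the small aluminium saucepan, 104 mm across outside and 70 mm high, wall 3 mm, flat base 6 mm thick with a rounded foot (base edge 8 mm in from the wall). Origin at the centre of its underside, z up; the handle points along its +x. Starts standing loose inside the large pan, on its floor; about 130 g. When home in the middle pan its underside is 6 mm above the middle pan's underside.
- large_pan_grip (a point): middle of the large pan's handle grip: 137 mm from the pan's axis along its +x and 64 mm above its underside. The grip is a black bar 90 mm long, 18 mm wide and 16 mm thick, nearly level (rising 0.1 rad outwards), best pinched across its width from above; it starts 24 mm outside the pan's wall, joined by a 20 mm wide, 4 mm thick steel strap just under the rim. The pan hangs out to one side of it, so grip it firmly (40 N or more) or it droops.
- mid_pan_grip (a point): middle of the middle pan's handle grip: 129 mm from the pan's axis along its +x and 68 mm above its underside. The grip is a black bar 90 mm long, 18 mm wide and 16 mm thick, nearly level (rising 0.1 rad outwards), best pinched across its width from above; it starts 24 mm outside the pan's wall, joined by a 20 mm wide, 4 mm thick steel strap just under the rim. The pan hangs out to one side of it, so grip it firmly (40 N or more) or it droops.
- small_pan_grip (a point): middle of the small pan's handle grip: 121 mm from the pan's axis along its +x and 72 mm above its underside. The grip is a black bar 90 mm long, 18 mm wide and 16 mm thick, nearly level (rising 0.1 rad outwards), best pinched across its width from above; it starts 24 mm outside the pan's wall, joined by a 20 mm wide, 4 mm thick steel strap just under the rim. The pan hangs out to one side of it, so grip it firmly (40 N or more) or it droops.
- cork_mat: round cork mat, 170 mm across, 8 mm thick, fixed; origin under its centre. The large pan stands on it.
- draining_mat: grey ribbed draining mat, 330 mm long (its x) by 190 mm wide, 6 mm thick, fixed; origin under its centre, +x away from the robot.
- mat_free (a point): on top of the draining mat, middle of its free half nearer the robot (75 mm from the mat's centre, along its -x): room to stand the small pan here.
- mate_cup: red enamel mate cup, 76 mm across, 78 mm high; origin under its centre. Bystander.
- bombilla: metal drinking straw with a ridged stem, 215 mm long, lying down along its x, 10 mm high; origin near its middle, underneath. Bystander.
- yerbera: white plastic container with a sliding latch on its top, 82 x 104 mm, 158 mm high; origin under its centre. Bystander.
- spoon: white ceramic spoon, 160 mm long, lying along its x, under 30 mm high; origin underneath. Bystander.
- tins: stacked pair of round aluminium tins with a lid, 117 mm across, 113 mm high; origin under the centre. Bystander.
- jar: amber glass jar with a steel lid, 72 mm across, 100 mm high; origin under its centre. Bystander.
There are look-alikes about, which are no part of the job. What is meant by the cork_mat is not yellow, and is the smaller of those in its own colour.

How it is judged:
On the way, in this order (a step that is already met when the one before it is completed fails the run):
1. the small pan has been lifted out of the large one and stands upright beside it (horizontal distance between small_pan and large_pan above 0.12 m and height (world z) of small_pan below 0.02 m and angle between small_pan's own z axis and vertical below 0.1 rad), for 0.2 s.
2. the middle pan is fully home in the large one, its handle clear of the large pan's handle (horizontal distance between mid_pan and large_pan below 0.01 m and z of mid_pan in the frame of large_pan between 0.003 and 0.01 m and angle between mid_pan's own z axis and vertical below 0.06 rad and horizontal distance between mid_pan_grip and large_pan_grip above 0.045 m), for 0.2 s.
At the end, for the whole second after the job is handed in: Large pan upright, within 30 mm of the cork mat's centre; middle pan home in it, small pan home in the middle one (each within 10 mm of concentric, base 3 to 10 mm above the base below, tilt under 0.06 rad); any two grip middles over 45 mm apart from above; all released and at rest (all of step 2 and horizontal distance between large_pan and cork_mat below 0.03 m and angle between each of large_pan, small_pan's own z axis and vertical below 0.06 rad and horizontal distance between small_pan and mid_pan below 0.01 m and z of small_pan in the frame of mid_pan between 0.003 and 0.01 m and horizontal distance between small_pan_grip and mid_pan_grip above 0.045 m and horizontal distance between small_pan_grip and large_pan_grip above 0.045 m and linear speed of each of large_pan, mid_pan, small_pan below 0.02 m/s); the robot touches nothing.
It fails at once if the mid pan is let go while its underside is more than 30 mm above that of the large pan it goes into (contact force between the fingers and mid_pan below 0.01 N and horizontal distance between mid_pan and large_pan below 0.04 m and z of mid_pan in the frame of large_pan above 0.03 m).
It fails at once if the small pan is let go while its underside is more than 30 mm above that of the mid pan it goes into (contact force between the fingers and small_pan below 0.01 N and horizontal distance between small_pan and mid_pan below 0.04 m and z of small_pan in the frame of mid_pan above 0.03 m).
It fails at once if the large pan is tipped more than 0.3 rad (angle between large_pan's own z axis and vertical above 0.3 rad).
It fails at once if another thing on the shelf (mate cup, bombilla, yerbera, spoon, tins, jar) is moved more than 40 mm (distance of any of mate_cup, bombilla, yerbera, spoon, tins, jar from where it was at the start of the episode above 0.04 m).
It also fails if it takes over 72 s, if anything falls off the work surface, if the arm or the gripper's body presses on something with over 40 N, if the wrist force passes 120 N, or if a joint passes its speed limit or range.

## Robot

A 6-joint arm with a two-finger parallel gripper is mounted at the origin on the work surface. World frame = base frame: x ahead of the robot, y to its left, z up, the work surface at z = 0. Lengths are in m, angles in rad, forces in N, time in s.
With the tool pointing down it reaches from about 0.35 to 0.975 m from the base axis. Payload 4.9 kg.
Tool frame: the origin (TCP) lies on the centre line of the jaws, within the pads' length; the fingertips stand 11 mm ahead of it and the grasp point (between the pads) lies 8 mm behind it; z points along the fingers, y is the direction in which the jaws open and shut (so a half turn about z gives the same grasp; the last joint's range is limited). The gripper opens to 85 mm and grips with 20 to 120 N. Pads are 22 mm wide; open, the fingers measure 114 mm over their backs; the gripper's body (76 mm by 85 mm) begins 54 mm behind the grasp point. The pads swing forward as they close: fully open they stand 13 mm farther back than shut.
Start: joints at [-1.231, 0.053, 1.613, -0, 1.476, -0.119], TCP at [0.277, -0.56, 0.242] pointing down, gripper open.
Joint ranges: [-3.01, 3.01], [-1.01, 2.22], [0.06, 2.58], [-1.02, 4.17], [0.09, 2.62], [-3.14, 3.14]. Speed limits (rad/s): [2.57, 2.57, 3.14, 3.14, 3.14, 3.14].

## Interface

Orientations are given as a rotation vector (axis times angle).
In Python, from station import ctrl gives the robot as it stands.
- The arm moves only by the tool send_rows, never from a script. Its argument "series" is a list of rows, each an object of numbers: "tx", "ty", "tz": the shift along the tool's x, y, z in cm; "wx", "wy", "wz": the turn, a rotation vector about the tool's x, y, z in rad; "jaw": the closure, from 0 (fully open) to 1 (shut). In form: [{"tx": .., "ty": .., "tz": .., "wx": .., "wy": .., "wz": .., "jaw": ..}, ...]. A call has 1 to 5 rows; each row shifts and turns the pose as measured when the row begins, along the tool's axes as they then stand; what a row does not reach is not made up. A row lasts 1/8 s, in which the tool goes at most 62.5 mm and 10.7 degrees, less where a joint would pass 70% of its speed; a pose out of reach is approached as far as the arm can. A call is refused whole if a number of a shift passes 6.25 or a number of a turn 0.188, either way. A call with a gripper value outside its range is refused whole. The fingers move at their own pace and stop on an object; "squeeze" is the grip in N (left out, the last holds). Time passes only in rows, so rows that do not move let the fingers close. It gives the time, the measured TCP pose, the force and the opening at its end, in the units of the state.
- ctrl.get_obs(): the state, without advancing time (a new reading comes with each control period).
- ctrl.get_image(name): name is "side" or "top" or "wrist"; returns the picture (420x560x3 uint8, red, green, blue); there is no depth.
- ctrl.camera_info(name): a dict with "mtx" (3x3 intrinsics, pixels), "k1" (the pictures are not rectified: a ray, as slopes to the right and down, at radius r is drawn at 1 + k1 r^2 times it, then the intrinsics apply), "R" (3x3) and "t" (3): a world point X has camera coordinates R X + t. Camera axes: x right, y down, z forward; pixel columns grow to the right and rows downward; lengths in m; the calibration is good to about 2 mm. A picture is of the moment at which its call begins: read the wrist's pose just before it. camera_info takes no time and is no camera call; for the wrist camera it gives the pose at the moment of the call.
- ctrl.finish_job(): hands the job in, once; it reports no verdict.
The state is a dict: "t": time; "q": joint angles; "dq": joint speeds; "effort": joint torques, N m; "tool_pos": TCP position; "tool_rot": TCP orientation; "contact_force": force on the tool from outside, world axes, zero at the start; "wrist_torque": the same for the moment, N m; "opening": finger opening in m.
Only numpy, scipy, OpenCV 4.12 (cv2) and the standard library are available. Lean on these libraries where they do the work, as an engineer would, in place of code of your own. Each camera call takes 0.05 s, during which the arm holds its last target.

## Working session

There is one attempt and no reset: what is moved stays moved. The work goes in short steps, Python scripts to look and compute and a tool call to move; the robot and the scene stay as the last step left them, time stands still between calls to the robot, and variables do not carry over. Pictures are saved under pics/ and viewed, and the job is handed in when it is done.

Besides the shell and the picture viewer there is one more tool, called after "Call:" by a JSON object that holds its "method" and its "body", one argument or row to a line. send_rows: Moves the arm, as the interface text tells. Its arguments: {"type":"object","properties":{"series":{"type":"array"},"squeeze":{"type":"number"}},"required":["series"]}

```bash
ls; mkdir -p pics; python3 - <<'E'
from station import ctrl
import cv2
o=ctrl.get_obs();print(o)
for n in("side","top","wrist"):
    im=ctrl.get_image(n);cv2.imwrite(f"pics/{n}0.png",im[:,:,::-1]);print(n,ctrl.camera_info(n))
E
```

```text
pics
{'t': 0.0, 'q': array([-1.23104151e+00,  5.33453693e-02,  1.61428124e+00,  4.09264145e-05,
        1.47598767e+00, -1.18984028e-01]), 'dq': array([ 3.75600659e-05,  1.92098232e-03, -1.03394501e-04,  2.56515859e-03,
        1.05374098e-03, -3.31216302e-04]), 'effort': array([-6.62295806e-04, -3.93677294e+01, -3.70177567e+01, -1.57282907e-04,
        7.17664356e-03,  7.53008749e-06]), 'tool_pos': array([ 0.27658201, -0.55981195,  0.24107774]), 'tool_rot': array([-3.05735454e+00, -7.13819660e-01,  2.86036671e-04]), 'contact_force': array([-0.90930146,  0.01025042,  0.17253425]), 'wrist_torque': array([-0.01308695, -0.02816151,  0.02714931]), 'opening': 0.08549939868660061}
side {'mtx': array([[436.72180279,   0.        , 277.78370895],
       [  0.        , 436.72180279, 207.65288586],
       [  0.        ,   0.        ,   1.        ]]), 'k1': -0.14240359677084521, 'R': array([[ 0.96938655, -0.24499215,  0.01638807],
       [-0.18121915, -0.75888997, -0.62549631],
       [ 0.16567843,  0.60337788, -0.78005499]]), 't': array([-0.50727465,  0.17450555,  1.25706658])}
top {'mtx': array([[525.65113   ,   0.        , 277.03907859],
       [  0.        , 525.65113   , 200.94192031],
       [  0.        ,   0.        ,   1.        ]]), 'k1': 0.021784866125361273, 'R': array([[-0.01653813, -0.99985223,  0.00469096],
       [-0.99694087,  0.01613117, -0.07647677],
       [ 0.0763898 , -0.0059414 , -0.99706033]]), 't': array([0.01257708, 0.53356397, 1.54743933])}
wrist {'mtx': array([[339.13044023,   0.        , 280.69266599],
       [  0.        , 339.13044023, 206.27051216],
       [  0.        ,   0.        ,   1.        ]]), 'k1': -0.001388524064751261, 'R': array([[ 0.44303973, -0.89650105, -0.00129348],
       [-0.85546813, -0.4231924 ,  0.29846687],
       [-0.26812325, -0.13112615, -0.95441912]]), 't': array([-0.62428973, -0.04047721,  0.38111776])}
```

View pics/side0.png

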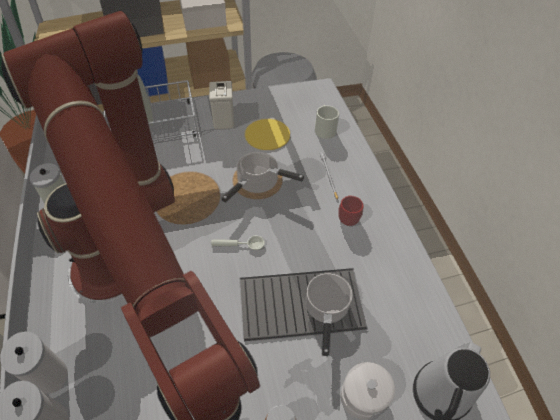

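View pics/top0.png

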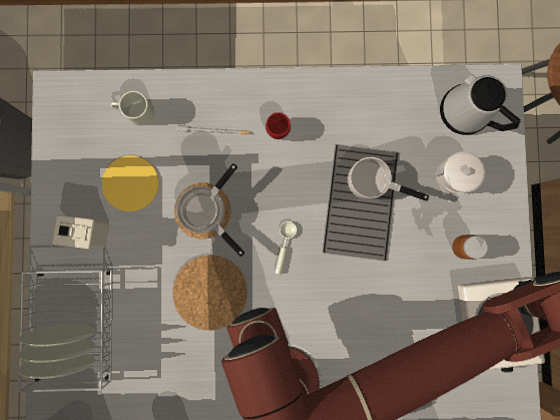

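View pics/wrist0.png

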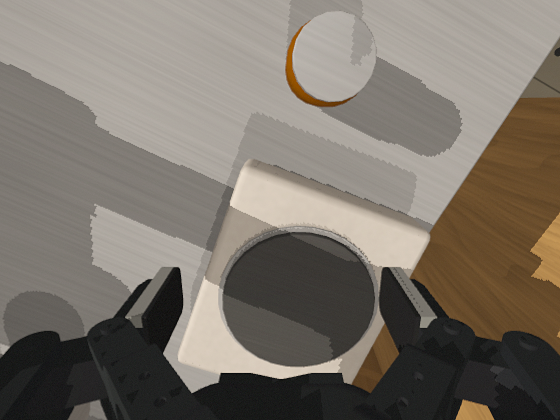

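Look-alikes for the cork mat: yellow round mat at (130,183), large brown cork at (210,292), and small brown cork at (203,210). The small brown one carries the pans, so that is the one. Next, close crops.

```bash
python3 - <<'E'
import cv2
im=cv2.imread("pics/top0.png")
cv2.imwrite("pics/c1.png",cv2.resize(im[150:270,160:260],None,fx=6,fy=6,interpolation=cv2.INTER_CUBIC)[:600*6//6+120][:720][:600])
cv2.imwrite("pics/c2.png",cv2.resize(im[140:265,315:445],None,fx=4.8,fy=4.8,interpolation=cv2.INTER_CUBIC))
im=cv2.imread("pics/side0.png")
cv2.imwrite("pics/c3.png",cv2.resize(im[130:220,200:320],None,fx=6,fy=6,interpolation=cv2.INTER_CUBIC))
E
```

```text
(no output)
```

View pics/c1.png

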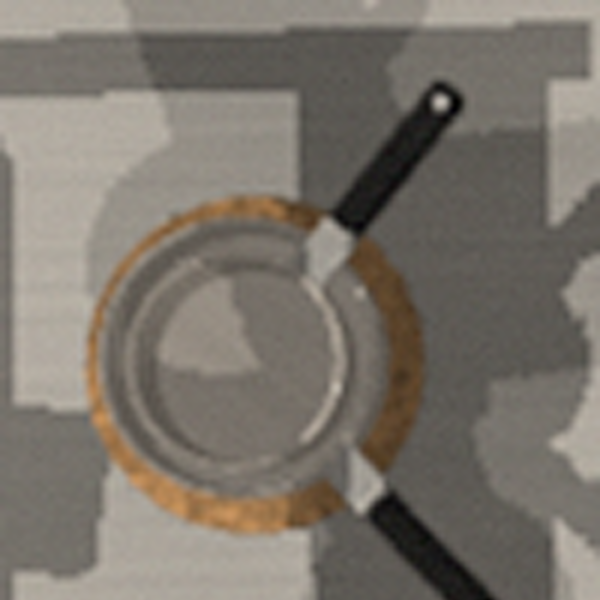

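View pics/c2.png

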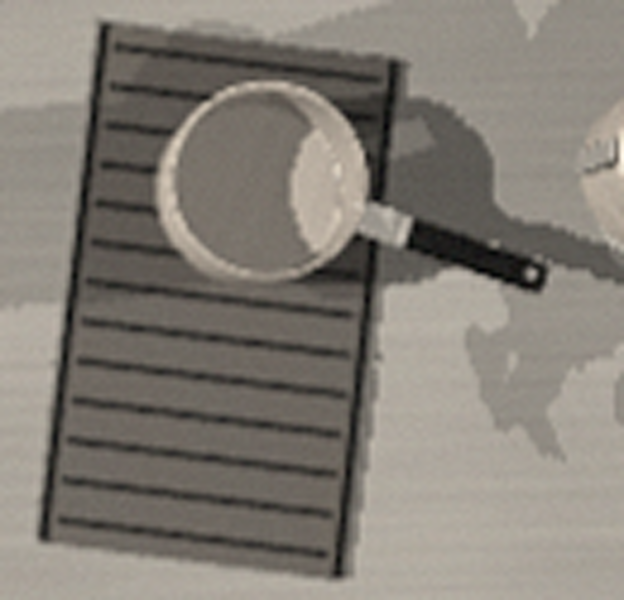

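View pics/c3.png

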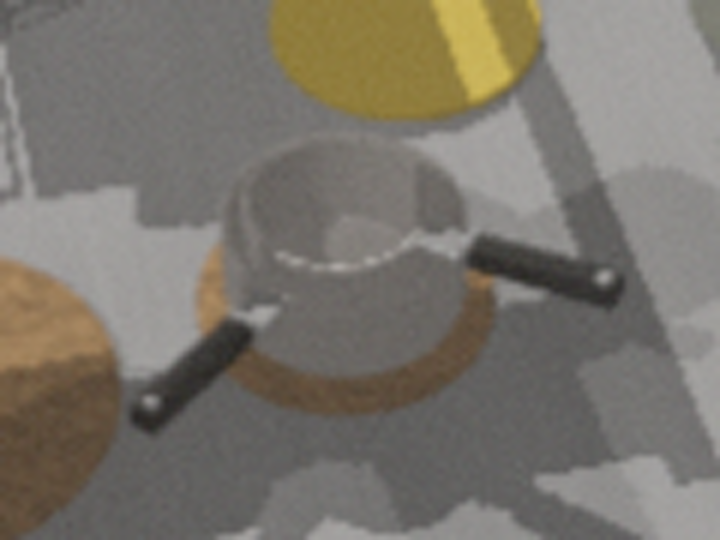

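```bash
cat > h.py <<'E'
import numpy as np, cv2
from scipy.spatial.transform import Rotation as Rn
from station import ctrl
def proj(P,ci):
    P=np.atleast_2d(P); c=P@np.array(ci["R"]).T+ci["t"]
    s=c[:,:2]/c[:,2:]; s=s*(1+ci["k1"]*(s**2).sum(1,keepdims=True))
    m=np.array(ci["mtx"]); return s*[m[0,0],m[1,1]]+[m[0,2],m[1,2]]
def back(uv,z,ci):
    m=np.array(ci["mtx"]);d=(np.array(uv,float)-[m[0,2],m[1,2]])/[m[0,0],m[1,1]]
    s=d.copy()
    for _ in range(20): s=d/(1+ci["k1"]*(s@s))
    R=np.array(ci["R"]); ray=R.T@np.r_[s,1]; C=-R.T@ci["t"]
    return C+ray*(z-C[2])/ray[2]
def panpts(kind,x,y,z,th):
    """dict of polylines"""
    Rr,h={'L':(.068,.062),'M':(.060,.066),'S':(.052,.070)}[kind]
    a=np.linspace(0,2*np.pi,73); o=[]
    for r,zz in((Rr,h),(Rr-.003,h)): o.append(np.c_[r*np.cos(a),r*np.sin(a),0*a+zz])
    g=Rr+.069; zg=h+.002; n=np.array([np.cos(.1),0,np.sin(.1)]); up=np.array([-np.sin(.1),0,np.cos(.1)])
    c=np.array([g,0,zg])+up*.008
    o.append(np.array([c+n*s*.045+np.array([0,w,0])*.009 for s,w in((-1,-1),(1,-1),(1,1),(-1,1),(-1,-1))]))
    Rz=Rn.from_euler('z',th).as_matrix()
    return [p@Rz.T+[x,y,z] for p in o]
def draw(im,pls,ci,sc,off,col):
    for p in pls:
        q=(proj(p,ci)-off+.5)*sc-.5
        cv2.polylines(im,[np.round(q*8).astype(np.int32)],False,col,1,cv2.LINE_AA,3)
E
python3 - <<'E'
from h import *
ci=ctrl.camera_info("top")
def cr(u,v,ox,oy,s): return ((u+.5)/s-.5+ox,(v+.5)/s-.5+oy)
def show(n,uv,z): print(n,np.round(uv,1),np.round(back(uv,z,ci),4))
c1=lambda u,v:cr(u,v,160,150,6); c2=lambda u,v:cr(u,v,315,140,4.8)
show("Lrim",c1(243,359),.070); show("Srim",c1(238,364),.084)
show("Shole",c1(440,102),.014+.084)
show("cork",c1(256,364),.008)
show("Mrim",c2(262,181),.072);show("Mhole",c2(533,276),.006+.080)
for u,v in((104,24),(400,62),(345,577),(42,540)): show("mat",c2(u,v),.006)
show("Lend",(241,253),.078)
E
```

```text
Lrim [200.1 209.4] [0.509  0.2262 0.07  ]
Srim [199.2 210.2] [0.5058 0.2267 0.084 ]
Shole [232.9 166.6] [0.6279 0.1283 0.098 ]
cork [202.2 210.2] [0.5103 0.2285 0.008 ]
Mrim [369.2 177.3] [ 0.594  -0.2637  0.072 ]
Mhole [425.6 197.1] [ 0.5328 -0.4206  0.086 ]
mat [336.3 144.6] [ 0.7034 -0.1788  0.006 ]
mat [397.9 152.5] [ 0.676 -0.365  0.006]
mat [386.5 259.8] [ 0.3534 -0.3198  0.006 ]
mat [323.4 252.1] [ 0.3793 -0.1321  0.006 ]
Lend [241 253] [0.3822 0.1093 0.078 ]
```

```bash
cat > ov.py <<'E'
from h import *
def ov(src,cam,box,sc,pans,out,ci=None):
    ci=ci or ctrl.camera_info(cam); im=cv2.imread(src); x0,y0,x1,y1=box
    im=cv2.resize(im[y0:y1,x0:x1],None,fx=sc,fy=sc,interpolation=cv2.INTER_CUBIC)
    for k,x,y,z,th,col in pans: draw(im,panpts(k,x,y,z,th),ci,sc,np.array([x0,y0]),col)
    cv2.imwrite(out,im)
E
python3 - <<'E'
from ov import *
P=[('L',.508,.226,.008,-2.39,(0,0,255)),('S',.506,.2267,.014,-.68,(0,255,0)),('M',.594,-.2637,.006,-1.942,(255,100,0))]
ov("pics/top0.png","top",(165,155,265,265),5.4,P,"pics/o1.png")
ov("pics/top0.png","top",(330,140,440,215),7,P,"pics/o2.png")
ov("pics/side0.png","side",(210,140,320,220),7,P,"pics/o3.png")
E
```

```text
(no output)
```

View pics/o1.png

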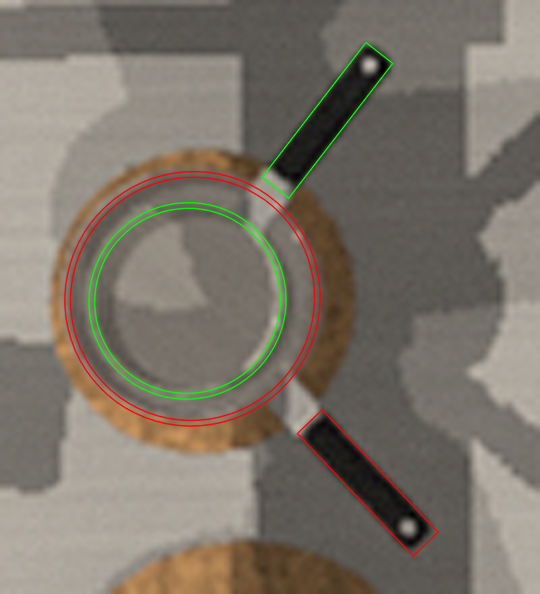

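View pics/o2.png

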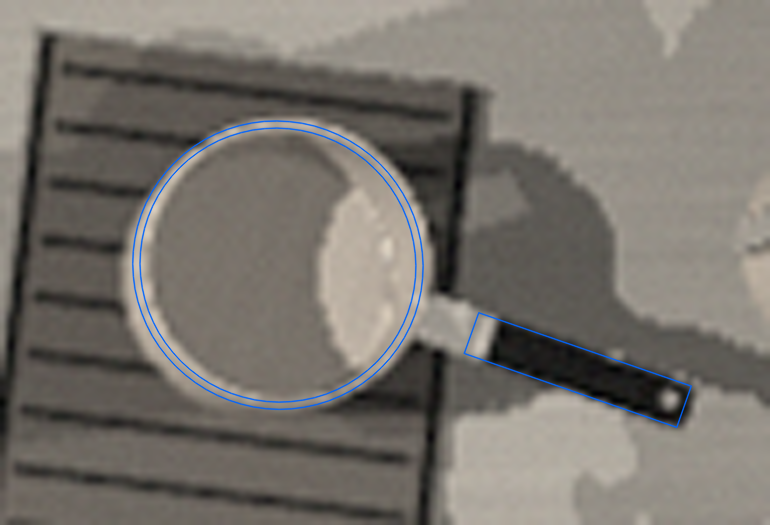

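View pics/o3.png

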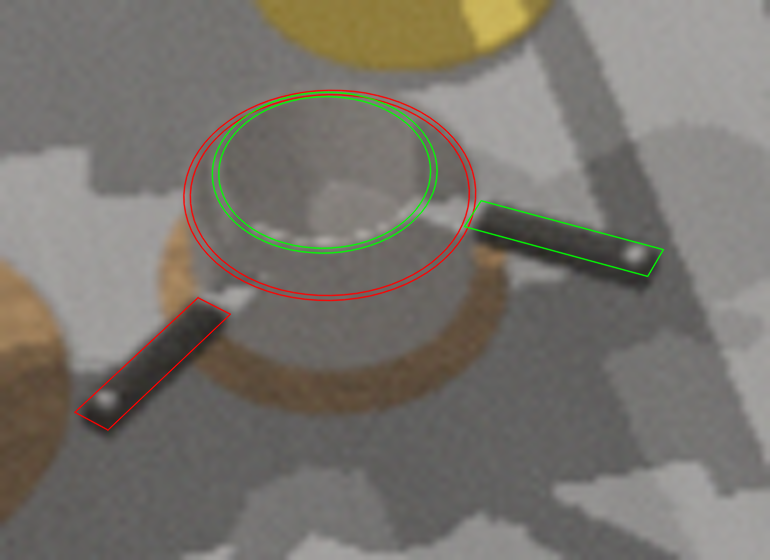

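```bash
cat > plan.py <<'E'
from h import *
import sys
def Rdown(yaw):
    c,s=np.cos(yaw),np.sin(yaw); return np.array([[c,s,0],[s,-c,0],[0,0,-1.]])
def plan(p,yaw,n=None,jaw=0):
    o=ctrl.get_obs(); R0=Rn.from_rotvec(o["tool_rot"]); R1=Rn.from_matrix(Rdown(yaw)); p=np.array(p)
    d=p-o["tool_pos"]; w=(R0.inv()*R1).as_rotvec()
    x=R0.as_matrix()[:,0]
    print("now",np.round(o["tool_pos"],4),"yaw",round(float(np.arctan2(x[1],x[0])),3),"t",round(o["t"],2),"op",round(o["opening"],4),"F",np.round(o["contact_force"],1))
    n=n or int(max(np.ceil(np.linalg.norm(d)/.058),np.ceil(np.linalg.norm(w)/.18),1))
    for i in range(n):
        R=R0*Rn.from_rotvec(w*i/n); s=R.inv().apply(d/n)*100; ww=w/n
        print(i,"tx %.2f ty %.2f tz %.2f wx %.3f wy %.3f wz %.3f"%(*s,*ww))
if __name__=="__main__":
    a=[float(v) for v in sys.argv[1:5]]; plan(a[:3],a[3],int(sys.argv[5]) if len(sys.argv)>5 else None)
E
python3 plan.py .6 .151 .25 -.68 15
```

```text
now [ 0.2767 -0.5599  0.2413] yaw 0.459 t 0.15 op 0.0854 F [-0.2  0.8 -0.2]
0 tx 4.03 ty -3.29 tz -0.05 wx -0.000 wy 0.000 wz 0.076
1 tx 3.77 ty -3.59 tz -0.05 wx -0.000 wy 0.000 wz 0.076
2 tx 3.49 ty -3.87 tz -0.05 wx -0.000 wy 0.000 wz 0.076
3 tx 3.18 ty -4.12 tz -0.05 wx -0.000 wy 0.000 wz 0.076
4 tx 2.86 ty -4.35 tz -0.05 wx -0.000 wy 0.000 wz 0.076
5 tx 2.52 ty -4.55 tz -0.05 wx -0.000 wy 0.000 wz 0.076
6 tx 2.17 ty -4.73 tz -0.05 wx -0.000 wy 0.000 wz 0.076
7 tx 1.81 ty -4.88 tz -0.05 wx -0.000 wy 0.000 wz 0.076
8 tx 1.43 ty -5.01 tz -0.05 wx -0.000 wy 0.000 wz 0.076
9 tx 1.05 ty -5.10 tz -0.05 wx -0.000 wy 0.000 wz 0.076
10 tx 0.66 ty -5.17 tz -0.06 wx -0.000 wy 0.000 wz 0.076
11 tx 0.26 ty -5.20 tz -0.06 wx -0.000 wy 0.000 wz 0.076
12 tx -0.13 ty -5.20 tz -0.06 wx -0.000 wy 0.000 wz 0.076
13 tx -0.53 ty -5.18 tz -0.06 wx -0.000 wy 0.000 wz 0.076
14 tx -0.92 ty -5.13 tz -0.06 wx -0.000 wy 0.000 wz 0.076
```

Call:
{"method": "send_rows", "body": {
  "series": [
    {"tx":4,"ty":-3.3,"tz":-0.1,"wx":0,"wy":0,"wz":0.08,"jaw":0},
    {"tx":3.8,"ty":-3.6,"tz":-0.1,"wx":0,"wy":0,"wz":0.08,"jaw":0},
    {"tx":3.5,"ty":-3.9,"tz":-0.1,"wx":0,"wy":0,"wz":0.08,"jaw":0},
    {"tx":3.2,"ty":-4.1,"tz":-0.1,"wx":0,"wy":0,"wz":0.08,"jaw":0},
    {"tx":2.9,"ty":-4.3,"tz":-0.1,"wx":0,"wy":0,"wz":0.08,"jaw":0}
  ]
}}

```text
t: 0.78
tool_pos: [0.3892, -0.32, 0.2443]
tool_rot: [-3.136, -0.061, 0.003]
contact_force: [0.2, -1.2, 0.3]
opening: 0.0853
```

Call:
{"method": "send_rows", "body": {
  "series": [
    {"tx":2.5,"ty":-4.5,"tz":-0.1,"wx":0,"wy":0,"wz":0.08,"jaw":0},
    {"tx":2.2,"ty":-4.7,"tz":-0.1,"wx":0,"wy":0,"wz":0.08,"jaw":0},
    {"tx":1.8,"ty":-4.9,"tz":-0.1,"wx":0,"wy":0,"wz":0.08,"jaw":0},
    {"tx":1.4,"ty":-5,"tz":-0.1,"wx":0,"wy":0,"wz":0.08,"jaw":0},
    {"tx":1,"ty":-5.1,"tz":-0.1,"wx":0,"wy":0,"wz":0.08,"jaw":0}
  ]
}}

```text
t: 1.4
tool_pos: [0.5108, -0.0813, 0.2493]
tool_rot: [-3.082, 0.586, 0.004]
contact_force: [1.3, -0.1, -0.0]
opening: 0.0854
```

```bash
python3 plan.py .6 .151 .23 -.68
```

```text
now [ 0.5108 -0.0813  0.2493] yaw -0.376 t 1.4 op 0.0854 F [ 1.3 -0.1 -0. ]
0 tx -0.04 ty -4.97 tz 0.41 wx -0.001 wy 0.001 wz 0.061
1 tx -0.35 ty -4.96 tz 0.40 wx -0.001 wy 0.001 wz 0.061
2 tx -0.65 ty -4.93 tz 0.40 wx -0.001 wy 0.001 wz 0.061
3 tx -0.95 ty -4.88 tz 0.39 wx -0.001 wy 0.001 wz 0.061
4 tx -1.24 ty -4.82 tz 0.39 wx -0.001 wy 0.001 wz 0.061
```

Call:
{"method": "send_rows", "body": {
  "series": [
    {"tx":0,"ty":-5,"tz":0.4,"wx":0,"wy":0,"wz":0.06,"jaw":0},
    {"tx":-0.4,"ty":-5,"tz":0.4,"wx":0,"wy":0,"wz":0.06,"jaw":0},
    {"tx":-0.7,"ty":-4.9,"tz":0.4,"wx":0,"wy":0,"wz":0.06,"jaw":0},
    {"tx":-1,"ty":-4.9,"tz":0.4,"wx":0,"wy":0,"wz":0.06,"jaw":0},
    {"tx":-1.2,"ty":-4.8,"tz":0.4,"wx":0,"wy":0,"wz":0.06,"jaw":0}
  ]
}}

```text
t: 2.02
tool_pos: [0.6017, 0.16, 0.2288]
tool_rot: [-2.956, 1.054, 0.004]
contact_force: [0.3, -0.7, 0.7]
opening: 0.0852
```

```bash
python3 - <<'E'
from ov import *
from plan import plan
ci=ctrl.camera_info("wrist"); im=ctrl.get_image("wrist"); cv2.imwrite("pics/w1.png",im[:,:,::-1])
P=[('L',.508,.226,.008,-2.39,(0,0,255)),('S',.506,.2267,.014,-.68,(0,255,0))]
ov("pics/w1.png","wrist",(0,0,560,420),1.4,P,"pics/w1o.png",ci)
plan((.6,.151,.15),-.68)
E
```

```text
now [0.6023 0.165  0.2278] yaw -0.683 t 2.08 op 0.0851 F [-3.   2.3 -0.2]
0 tx 0.38 ty 0.64 tz 3.89 wx -0.003 wy 0.003 wz -0.001
1 tx 0.36 ty 0.63 tz 3.89 wx -0.003 wy 0.003 wz -0.001
```

View pics/w1o.png

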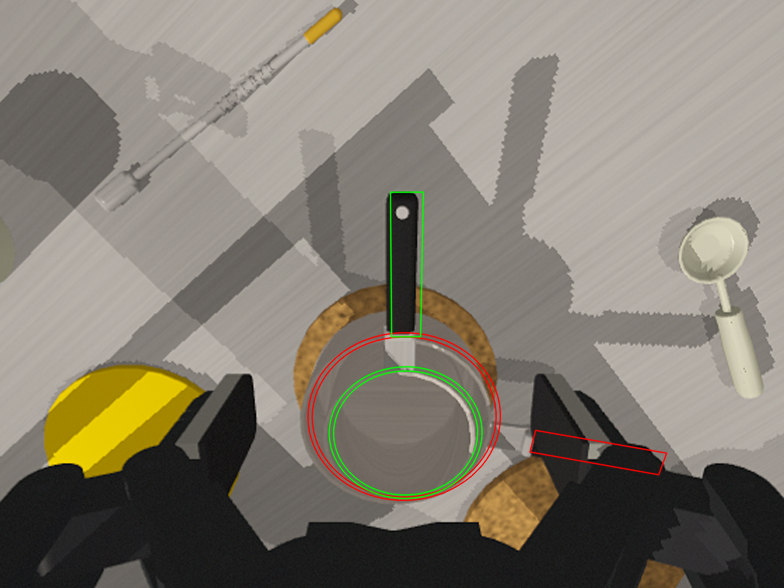

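Call:
{"method": "send_rows", "body": {
  "series": [
    {"tx":0.4,"ty":0.6,"tz":3.9,"wx":0,"wy":0,"wz":0,"jaw":0},
    {"tx":0.4,"ty":0.6,"tz":3.0,"wx":0,"wy":0,"wz":0,"jaw":0},
    {"tx":0,"ty":0,"tz":0,"wx":0,"wy":0,"wz":0,"jaw":0}
  ]
}}

```text
t: 2.45
tool_pos: [0.6008, 0.1537, 0.1562]
tool_rot: [-2.956, 1.043, 0.008]
contact_force: [-0.0, -0.2, -0.3]
opening: 0.0853
```

```bash
cat > look.py <<'E'
from ov import *
def look(name,P,box=(0,0,560,420),sc=1.4,cam="wrist"):
    ci=ctrl.camera_info(cam); im=ctrl.get_image(cam); cv2.imwrite(f"pics/{name}.png",im[:,:,::-1])
    ov(f"pics/{name}.png",cam,box,sc,P,f"pics/{name}o.png",ci)
E
python3 - <<'E'
from look import *
from plan import plan
P=[('L',.508,.226,.008,-2.39,(0,0,255)),('S',.506,.2267,.014,-.68,(0,255,0))]
look("w2",P)
plan((.6,.151,.078),-.68)
E
```

```text
now [0.6018 0.154  0.158 ] yaw -0.678 t 2.5 op 0.0859 F [-0.1  0.9 -0.2]
0 tx 0.04 ty 0.20 tz 4.00 wx -0.004 wy 0.003 wz 0.001
1 tx 0.03 ty 0.19 tz 4.00 wx -0.004 wy 0.003 wz 0.001
```

View pics/w2o.png

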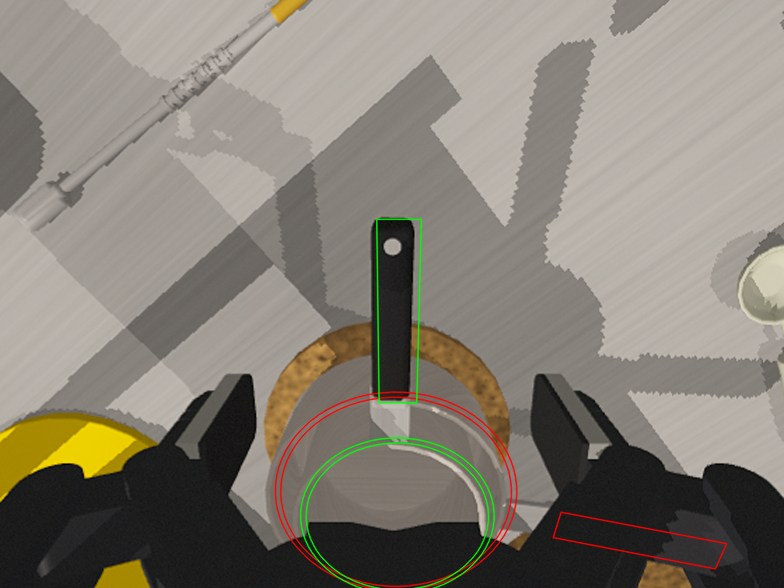

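Call:
{"method": "send_rows", "body": {
  "series": [
    {"tx":0,"ty":0,"tz":4,"wx":0,"wy":0,"wz":0,"jaw":0},
    {"tx":0,"ty":0,"tz":2.6,"wx":0,"wy":0,"wz":0,"jaw":0},
    {"tx":0,"ty":0,"tz":1,"wx":0,"wy":0,"wz":0,"jaw":0},
    {"tx":0,"ty":0,"tz":0,"wx":0,"wy":0,"wz":0,"jaw":0.4}
  ],
  "squeeze": 90
}}

```text
t: 3.0
tool_pos: [0.6074, 0.1555, 0.0891]
tool_rot: [-2.949, 1.041, -0.014]
contact_force: [0.4, 0.2, 0.2]
opening: 0.0699
```

```bash
python3 - <<'E'
from look import *
from plan import plan
look("w3",[])
look("s3",[],(190,120,330,225),5.5,"side")
plan((.602,.154,.079),-.68)
E
```

```text
now [0.6082 0.1556 0.0903] yaw -0.679 t 3.1 op 0.0552 F [ 0.5 -0.3 -0.4]
0 tx -0.39 ty 0.54 tz 1.12 wx -0.019 wy -0.005 wz 0.001
```

View pics/w3o.png

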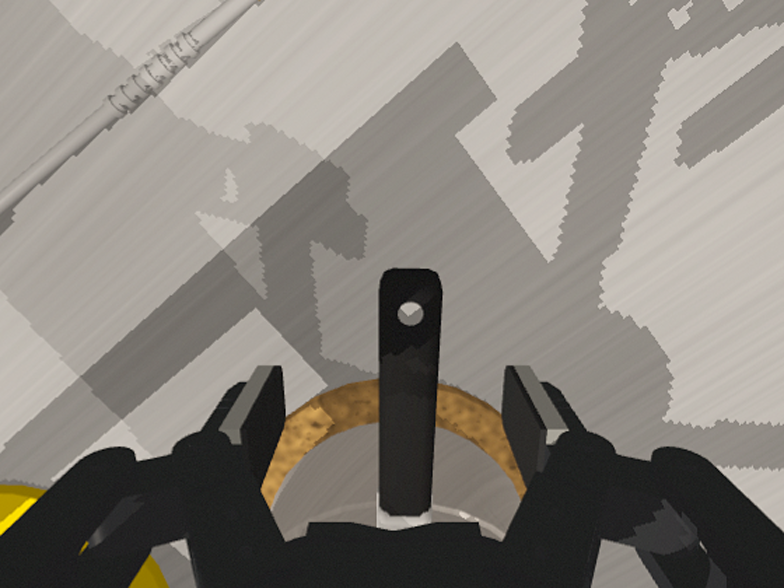

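View pics/s3o.png

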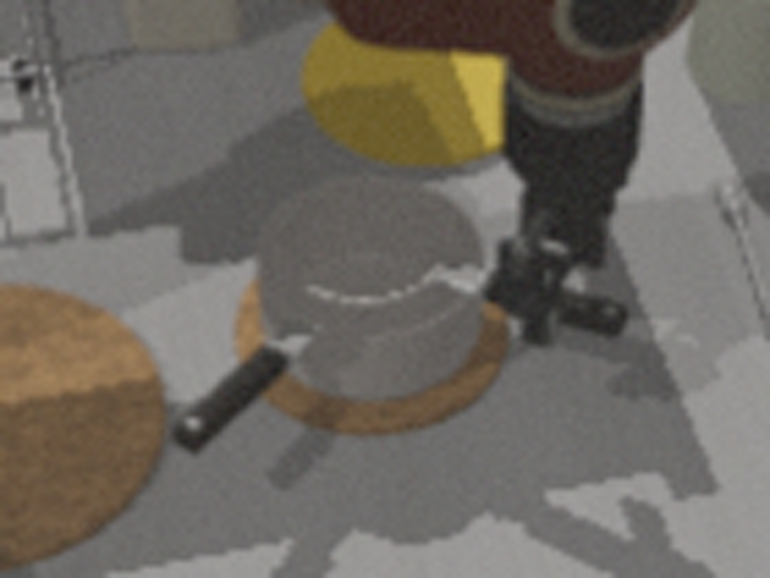

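Call:
{"method": "send_rows", "body": {
  "series": [
    {"tx":-0.2,"ty":0.5,"tz":1.1,"wx":-0.02,"wy":0,"wz":0,"jaw":0.4},
    {"tx":0,"ty":0,"tz":0,"wx":0,"wy":0,"wz":0,"jaw":0.4}
  ]
}}

```text
t: 3.35
tool_pos: [0.6046, 0.1531, 0.0807]
tool_rot: [2.96, -1.045, 0.011]
contact_force: [-0.2, 0.4, 1.0]
opening: 0.051
```

```bash
python3 - <<'E'
from look import *
from plan import plan
look("w4",[])
plan((.602,.154,.079),-.68)
E
```

```text
now [0.6053 0.1532 0.0815] yaw -0.679 t 3.4 op 0.0515 F [-0.5  0.3  0.6]
0 tx -0.31 ty 0.14 tz 0.25 wx -0.001 wy -0.009 wz 0.001
```

View pics/w4o.png

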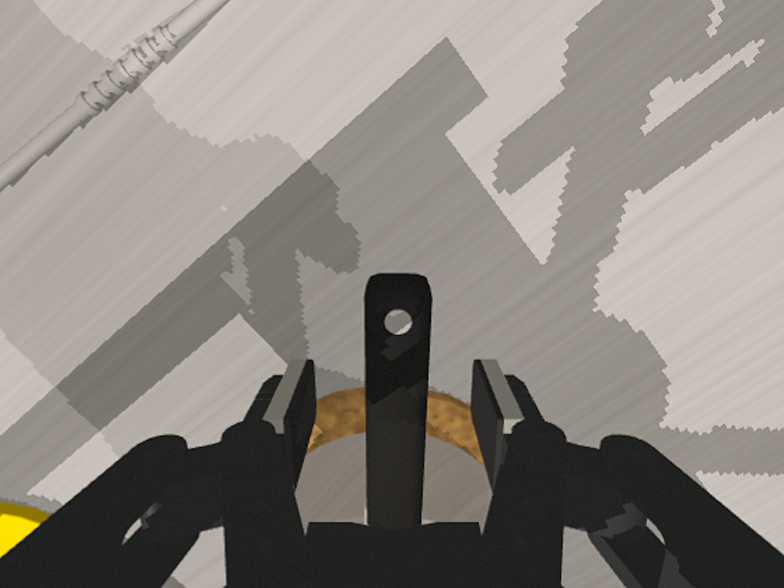

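Call:
{"method": "send_rows", "body": {
  "series": [
    {"tx":-0.3,"ty":0.1,"tz":0.3,"wx":0,"wy":-0.01,"wz":0,"jaw":0.4},
    {"tx":0,"ty":0,"tz":0,"wx":0,"wy":0,"wz":0,"jaw":1},
    {"tx":0,"ty":0,"tz":0,"wx":0,"wy":0,"wz":0,"jaw":1},
    {"tx":0,"ty":0,"tz":0,"wx":0,"wy":0,"wz":0,"jaw":1},
    {"tx":0,"ty":0,"tz":0,"wx":0,"wy":0,"wz":0,"jaw":1}
  ],
  "squeeze": 90
}}

```text
t: 4.03
tool_pos: [0.6025, 0.1545, 0.0791]
tool_rot: [-2.96, 1.045, 0.001]
contact_force: [-0.6, -0.7, 0.7]
opening: 0.0165
```

```bash
python3 - <<'E'
from look import *
from plan import plan
plan((.602,.154,.179),-.68)
E
```

```text
now [0.6025 0.1545 0.0791] yaw -0.679 t 4.03 op 0.0165 F [-0.6 -0.7  0.7]
0 tx -0.01 ty 0.03 tz -4.99 wx -0.001 wy 0.001 wz 0.001
1 tx -0.01 ty 0.03 tz -4.99 wx -0.001 wy 0.001 wz 0.001
```

Call:
{"method": "send_rows", "body": {
  "series": [
    {"tx":0,"ty":0,"tz":-1,"wx":0,"wy":0,"wz":0,"jaw":1},
    {"tx":0,"ty":0,"tz":-2,"wx":0,"wy":0,"wz":0,"jaw":1},
    {"tx":0,"ty":0,"tz":-2.5,"wx":0,"wy":0,"wz":0,"jaw":1},
    {"tx":0,"ty":0,"tz":-2.5,"wx":0,"wy":0,"wz":0,"jaw":1},
    {"tx":0,"ty":0,"tz":-2,"wx":0,"wy":0,"wz":0,"jaw":1}
  ]
}}

```text
t: 4.65
tool_pos: [0.6018, 0.1538, 0.184]
tool_rot: [-2.962, 1.046, 0.002]
contact_force: [0.6, -0.2, -1.2]
opening: 0.0165
```

```bash
python3 - <<'E'
from look import *
from plan import plan
look("s5",[],(150,80,350,225),4,"side")
th=1.31
g=np.array([.454,-.238])+.121*np.array([np.cos(th),np.sin(th)]);print(g)
plan((*g,.19),th-0.0)
E
```

```text
[ 0.48519985 -0.12109162]
now [0.6035 0.1541 0.1876] yaw -0.679 t 4.7 op 0.0161 F [1.2 0.8 1. ]
0 tx 0.67 ty 2.40 tz -0.03 wx -0.000 wy -0.000 wz -0.166
1 tx 0.27 ty 2.48 tz -0.03 wx -0.000 wy -0.000 wz -0.166
2 tx -0.15 ty 2.49 tz -0.03 wx -0.000 wy -0.000 wz -0.166
3 tx -0.56 ty 2.43 tz -0.03 wx -0.000 wy -0.000 wz -0.166
4 tx -0.95 ty 2.31 tz -0.03 wx -0.000 wy -0.000 wz -0.166
5 tx -1.32 ty 2.12 tz -0.03 wx -0.000 wy -0.000 wz -0.166
6 tx -1.65 ty 1.87 tz -0.03 wx -0.000 wy -0.000 wz -0.166
7 tx -1.94 ty 1.58 tz -0.03 wx -0.000 wy -0.000 wz -0.166
8 tx -2.17 ty 1.24 tz -0.02 wx -0.000 wy -0.000 wz -0.166
9 tx -2.34 ty 0.86 tz -0.02 wx -0.000 wy -0.000 wz -0.166
10 tx -2.45 ty 0.46 tz -0.02 wx -0.000 wy -0.000 wz -0.166
11 tx -2.50 ty 0.05 tz -0.02 wx -0.000 wy -0.000 wz -0.166
```

View pics/s5o.png

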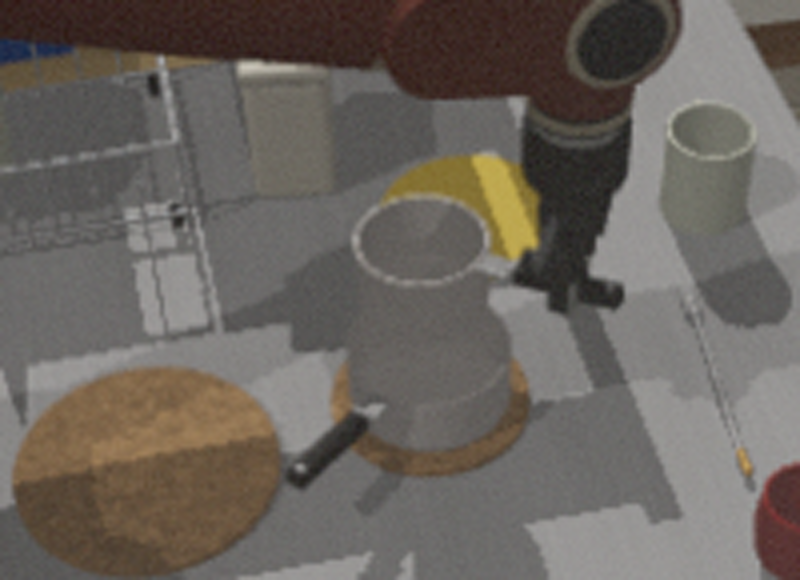

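Call:
{"method": "send_rows", "body": {
  "series": [
    {"tx":0.7,"ty":2.4,"tz":0,"wx":0,"wy":0,"wz":-0.166,"jaw":1},
    {"tx":0.3,"ty":2.5,"tz":0,"wx":0,"wy":0,"wz":-0.166,"jaw":1},
    {"tx":-0.2,"ty":2.5,"tz":0,"wx":0,"wy":0,"wz":-0.166,"jaw":1},
    {"tx":-0.6,"ty":2.4,"tz":0,"wx":0,"wy":0,"wz":-0.166,"jaw":1},
    {"tx":-1,"ty":2.3,"tz":0,"wx":0,"wy":0,"wz":-0.166,"jaw":1}
  ]
}}

```text
t: 5.32
tool_pos: [0.5544, 0.0374, 0.1902]
tool_rot: [-3.127, -0.285, -0.015]
contact_force: [0.2, -0.8, -0.6]
opening: 0.0162
```

Call:
{"method": "send_rows", "body": {
  "series": [
    {"tx":-1.3,"ty":2.1,"tz":0,"wx":0,"wy":0,"wz":-0.166,"jaw":1},
    {"tx":-1.6,"ty":1.9,"tz":0,"wx":0,"wy":0,"wz":-0.166,"jaw":1},
    {"tx":-1.9,"ty":1.6,"tz":0,"wx":0,"wy":0,"wz":-0.166,"jaw":1},
    {"tx":-2.2,"ty":1.2,"tz":0,"wx":0,"wy":0,"wz":-0.166,"jaw":1},
    {"tx":-2.3,"ty":0.9,"tz":0,"wx":0,"wy":0,"wz":-0.166,"jaw":1}
  ]
}}

```text
t: 5.95
tool_pos: [0.5092, -0.082, 0.1901]
tool_rot: [2.726, 1.56, 0.018]
contact_force: [0.1, -0.2, -2.5]
opening: 0.0165
```

```bash
python3 plan.py .4852 -.121 .18 1.31
```

```text
now [ 0.5092 -0.082   0.1901] yaw 1.04 t 5.95 op 0.0165 F [ 0.1 -0.2 -2.5]
0 tx -2.29 ty -0.05 tz 0.48 wx 0.004 wy -0.004 wz -0.135
1 tx -2.26 ty -0.36 tz 0.49 wx 0.004 wy -0.004 wz -0.135
```

Call:
{"method": "send_rows", "body": {
  "series": [
    {"tx":-2.3,"ty":-0.1,"tz":0.5,"wx":0,"wy":0,"wz":-0.135,"jaw":1},
    {"tx":-2.3,"ty":-0.4,"tz":0.5,"wx":0,"wy":0,"wz":-0.135,"jaw":1},
    {"tx":0,"ty":0,"tz":2,"wx":0,"wy":0,"wz":0,"jaw":1},
    {"tx":0,"ty":0,"tz":2,"wx":0,"wy":0,"wz":0,"jaw":1},
    {"tx":0,"ty":0,"tz":0,"wx":0,"wy":0,"wz":0,"jaw":1}
  ]
}}

```text
t: 6.58
tool_pos: [0.483, -0.1214, 0.1371]
tool_rot: [-2.489, -1.916, -0.02]
contact_force: [-0.1, 0.8, -2.7]
opening: 0.0166
```

```bash
python3 - <<'E'
from look import *
from plan import plan
look("t6",[('M',.594,-.2665,.006,-1.942,(255,100,0))],(310,110,450,215),5.5,"top")
look("s6",[],(200,180,390,320),4,"side")
plan((.4852,-.121,.085),1.31)
E
```

```text
now [ 0.4844 -0.122   0.1393] yaw 1.313 t 6.67 op 0.0167 F [ 0.3 -1.1 -0.8]
0 tx 0.07 ty -0.01 tz 5.43 wx 0.011 wy -0.010 wz 0.003
```

View pics/t6o.png

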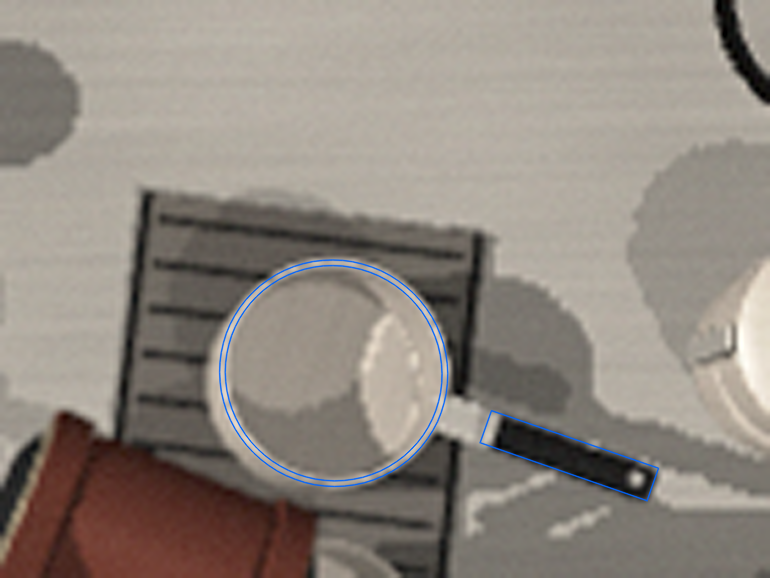

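View pics/s6o.png

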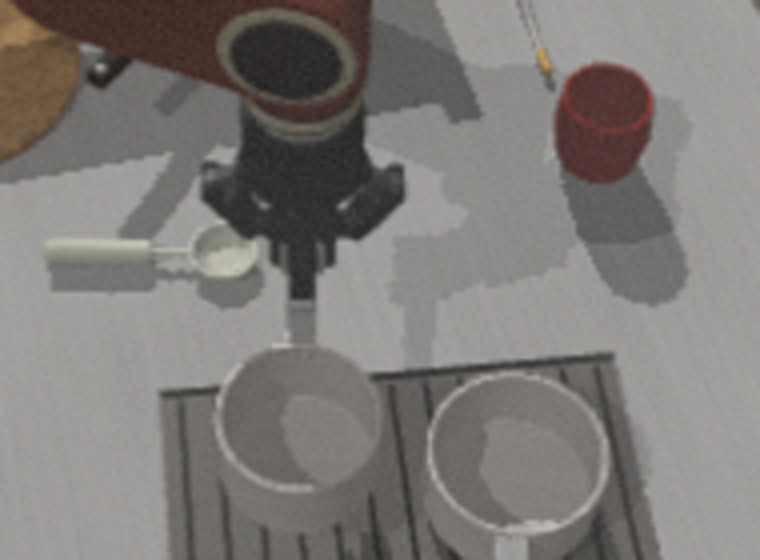

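Call:
{"method": "send_rows", "body": {
  "series": [
    {"tx":0,"ty":0,"tz":2.5,"wx":0.01,"wy":-0.01,"wz":0,"jaw":1},
    {"tx":0,"ty":0,"tz":2,"wx":0,"wy":0,"wz":0,"jaw":1},
    {"tx":0,"ty":0,"tz":1,"wx":0,"wy":0,"wz":0,"jaw":1},
    {"tx":0,"ty":0,"tz":0,"wx":0,"wy":0,"wz":0,"jaw":1}
  ]
}}

```text
t: 7.18
tool_pos: [0.4886, -0.1217, 0.0874]
tool_rot: [2.483, 1.912, 0.008]
contact_force: [-0.2, -0.6, -1.6]
opening: 0.0165
```

```bash
python3 plan.py .4852 -.121 .071 1.31 2
```

```text
now [ 0.4886 -0.1217  0.0874] yaw 1.313 t 7.17 op 0.0165 F [-0.2 -0.6 -1.6]
0 tx -0.01 ty -0.18 tz 0.82 wx 0.005 wy 0.000 wz 0.001
1 tx -0.01 ty -0.18 tz 0.82 wx 0.005 wy 0.000 wz 0.001
```

Call:
{"method": "send_rows", "body": {
  "series": [
    {"tx":0,"ty":0,"tz":0.8,"wx":0,"wy":0,"wz":0,"jaw":1},
    {"tx":0,"ty":0,"tz":0.4,"wx":0,"wy":0,"wz":0,"jaw":1},
    {"tx":0,"ty":0,"tz":0.3,"wx":0,"wy":0,"wz":0,"jaw":1},
    {"tx":0,"ty":0,"tz":0,"wx":0,"wy":0,"wz":0,"jaw":1}
  ]
}}

```text
t: 7.68
tool_pos: [0.4904, -0.1223, 0.0738]
tool_rot: [2.48, 1.91, 0.011]
contact_force: [-0.6, -0.2, -1.5]
opening: 0.0167
```

```bash
python3 plan.py .4852 -.121 .071 1.31 2
```

```text
now [ 0.4904 -0.1223  0.0738] yaw 1.313 t 7.67 op 0.0167 F [-0.6 -0.2 -1.5]
0 tx -0.00 ty -0.27 tz 0.14 wx 0.007 wy 0.001 wz 0.001
1 tx -0.00 ty -0.27 tz 0.14 wx 0.007 wy 0.001 wz 0.001
```

Call:
{"method": "send_rows", "body": {
  "series": [
    {"tx":0,"ty":0,"tz":0.3,"wx":0,"wy":0,"wz":0,"jaw":1},
    {"tx":0,"ty":0,"tz":0.2,"wx":0,"wy":0,"wz":0,"jaw":1},
    {"tx":0,"ty":0,"tz":0,"wx":0,"wy":0,"wz":0,"jaw":1}
  ]
}}

```text
t: 8.05
tool_pos: [0.4916, -0.1226, 0.0709]
tool_rot: [2.479, 1.908, 0.012]
contact_force: [-1.4, -0.2, 1.6]
opening: 0.0165
```

```bash
python3 - <<'E'
from look import *
from plan import plan
look("s7",[],(200,200,390,340),4,"side")
plan((.4852,-.121,.071),1.31,2)
E
```

```text
now [ 0.4916 -0.1226  0.0708] yaw 1.312 t 8.1 op 0.0161 F [-2.3  0.6  2.7]
0 tx -0.00 ty -0.33 tz -0.01 wx 0.008 wy 0.001 wz 0.001
1 tx -0.00 ty -0.33 tz -0.01 wx 0.008 wy 0.001 wz 0.001
```

View pics/s7o.png

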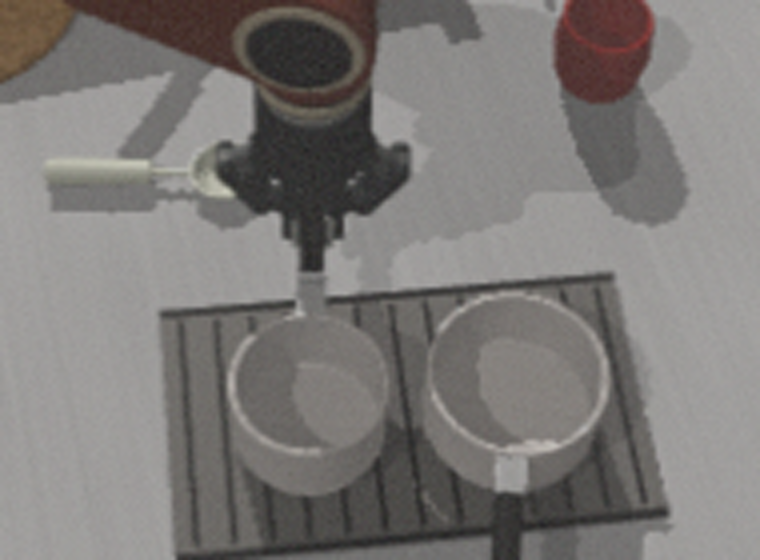

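Call:
{"method": "send_rows", "body": {
  "series": [
    {"tx":0,"ty":0,"tz":0,"wx":0,"wy":0,"wz":0,"jaw":0.3},
    {"tx":0,"ty":0,"tz":0,"wx":0,"wy":0,"wz":0,"jaw":0.3},
    {"tx":0,"ty":0,"tz":0,"wx":0,"wy":0,"wz":0,"jaw":0.3},
    {"tx":0,"ty":0,"tz":-2,"wx":0,"wy":0,"wz":0,"jaw":0.1},
    {"tx":0,"ty":0,"tz":-4,"wx":0,"wy":0,"wz":0,"jaw":0}
  ]
}}

```text
t: 8.72
tool_pos: [0.4883, -0.1215, 0.1275]
tool_rot: [2.484, 1.912, 0.007]
contact_force: [1.2, 0.1, 0.0]
opening: 0.0855
```

```bash
python3 - <<'E'
from look import *
from plan import plan
th=-1.942
g=np.array([.594,-.266])+.129*np.array([np.cos(th),np.sin(th)]);print(g)
plan((*g,.19),th+np.pi)
E
```

```text
[ 0.54720688 -0.38621399]
now [ 0.4883 -0.1215  0.1275] yaw 1.312 t 8.72 op 0.0855 F [1.2 0.1 0. ]
0 tx -4.82 ty 2.50 tz -1.23 wx 0.002 wy 0.000 wz 0.023
1 tx -4.76 ty 2.61 tz -1.23 wx 0.002 wy 0.000 wz 0.023
2 tx -4.70 ty 2.71 tz -1.24 wx 0.002 wy 0.000 wz 0.023
3 tx -4.64 ty 2.82 tz -1.24 wx 0.002 wy 0.000 wz 0.023
4 tx -4.57 ty 2.92 tz -1.25 wx 0.002 wy 0.000 wz 0.023
```

Call:
{"method": "send_rows", "body": {
  "series": [
    {"tx":-4.6,"ty":2.4,"tz":-3,"wx":0,"wy":0,"wz":0.023,"jaw":0},
    {"tx":-4.8,"ty":2.6,"tz":-2,"wx":0,"wy":0,"wz":0.023,"jaw":0},
    {"tx":-4.7,"ty":2.7,"tz":-1,"wx":0,"wy":0,"wz":0.023,"jaw":0},
    {"tx":-4.6,"ty":2.8,"tz":0,"wx":0,"wy":0,"wz":0.023,"jaw":0},
    {"tx":-4.4,"ty":2.8,"tz":0,"wx":0,"wy":0,"wz":0.023,"jaw":0}
  ]
}}

```text
t: 9.35
tool_pos: [0.5493, -0.3871, 0.1958]
tool_rot: [2.58, 1.765, 0.015]
contact_force: [1.0, -1.1, 0.1]
opening: 0.0854
```

Call:
{"method": "send_rows", "body": {
  "series": [
    {"tx":0,"ty":0,"tz":1.5,"wx":0,"wy":0,"wz":0,"jaw":0},
    {"tx":0,"ty":0,"tz":0,"wx":0,"wy":0,"wz":0,"jaw":0}
  ]
}}

```text
t: 9.6
tool_pos: [0.5492, -0.3902, 0.179]
tool_rot: [2.584, 1.761, 0.015]
contact_force: [-0.1, 0.6, -0.8]
opening: 0.0853
```

```bash
python3 - <<'E'
from look import *
from plan import plan
look("w8",[('M',.594,-.266,.006,-1.942,(255,100,0))])
plan((.5472,-.3862,.12),-1.942+np.pi)
E
```

```text
now [ 0.5496 -0.3905  0.1804] yaw 1.197 t 9.65 op 0.0852 F [-0.6  0.6  0. ]
0 tx 0.16 ty -0.25 tz 3.02 wx 0.010 wy 0.001 wz -0.001
1 tx 0.16 ty -0.22 tz 3.02 wx 0.010 wy 0.001 wz -0.001
```

View pics/w8o.png

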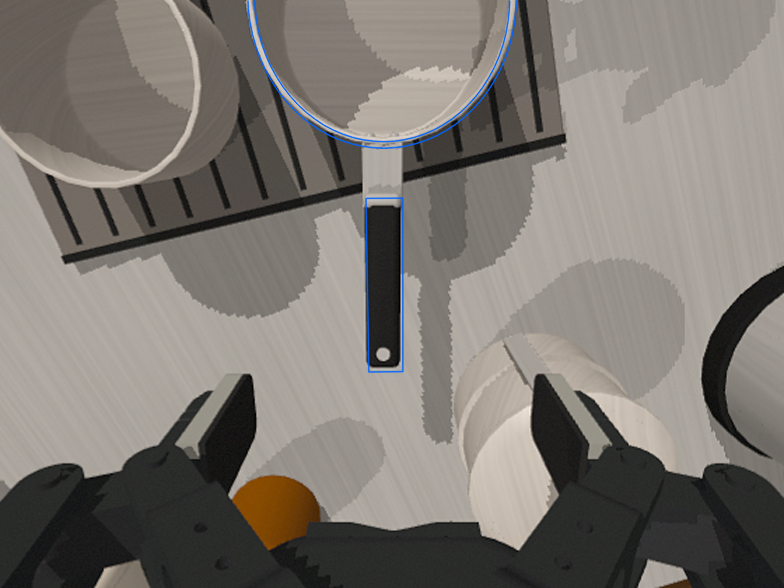

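```bash
python3 - <<'E'
from h import *
ci=ctrl.camera_info("top")
for uv,z in(((463,172),.113),((475,246),.1),((278,125),.078)): print(back(uv,z,ci))
E
```

```text
[ 0.59982781 -0.52032264  0.113     ]
[ 0.39171767 -0.54943508  0.1       ]
[ 0.75036689 -0.0022572   0.078     ]
```

Call:
{"method": "send_rows", "body": {
  "series": [
    {"tx":0.2,"ty":-0.3,"tz":3,"wx":0.01,"wy":0,"wz":0,"jaw":0},
    {"tx":0.1,"ty":-0.3,"tz":3,"wx":0.01,"wy":0,"wz":0,"jaw":0.3},
    {"tx":0,"ty":0,"tz":1.5,"wx":0,"wy":0,"wz":0,"jaw":0.4},
    {"tx":0,"ty":0,"tz":0,"wx":0,"wy":0,"wz":0,"jaw":0.4}
  ]
}}

```text
t: 10.15
tool_pos: [0.5474, -0.3822, 0.1068]
tool_rot: [2.588, 1.774, -0.0]
contact_force: [-0.4, -0.4, -0.1]
opening: 0.0517
```

```bash
python3 - <<'E'
from look import *
from plan import plan
look("w9",[('M',.594,-.266,.006,-1.942,(255,100,0))])
plan((.5472,-.3862,.066),-1.942+np.pi)
E
```

```text
now [ 0.5479 -0.3827  0.1079] yaw 1.202 t 10.2 op 0.0513 F [ 0.   0.5 -0.2]
0 tx -0.34 ty 0.04 tz 4.19 wx 0.005 wy 0.003 wz 0.002
```

View pics/w9o.png

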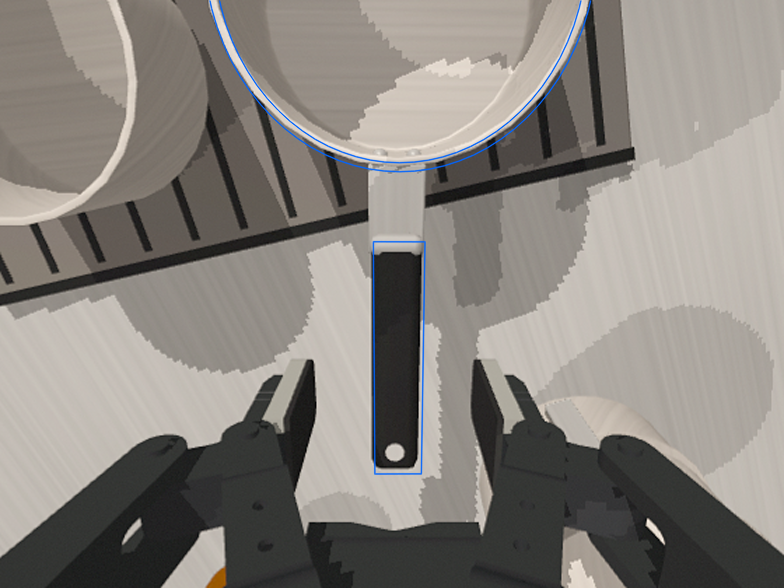

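Call:
{"method": "send_rows", "body": {
  "series": [
    {"tx":0,"ty":0,"tz":2.2,"wx":0,"wy":0,"wz":0,"jaw":0.4},
    {"tx":-0.1,"ty":0,"tz":1.5,"wx":0,"wy":0,"wz":0,"jaw":0.4},
    {"tx":0,"ty":0,"tz":0.7,"wx":0,"wy":0,"wz":0,"jaw":0.4},
    {"tx":0,"ty":0,"tz":0,"wx":0,"wy":0,"wz":0,"jaw":0.4}
  ]
}}

```text
t: 10.7
tool_pos: [0.5488, -0.3848, 0.0634]
tool_rot: [2.583, 1.771, 0.002]
contact_force: [0.5, -0.8, -1.1]
opening: 0.051
```

```bash
python3 - <<'E'
from look import *
from plan import plan
look("w10",[])
plan((.5472,-.3842,.066),-1.942+np.pi)
E
```

```text
now [ 0.549  -0.385   0.0638] yaw 1.202 t 10.75 op 0.0513 F [ 0.3 -0.1  0.5]
0 tx 0.00 ty -0.20 tz -0.22 wx 0.009 wy 0.005 wz 0.002
```

View pics/w10o.png

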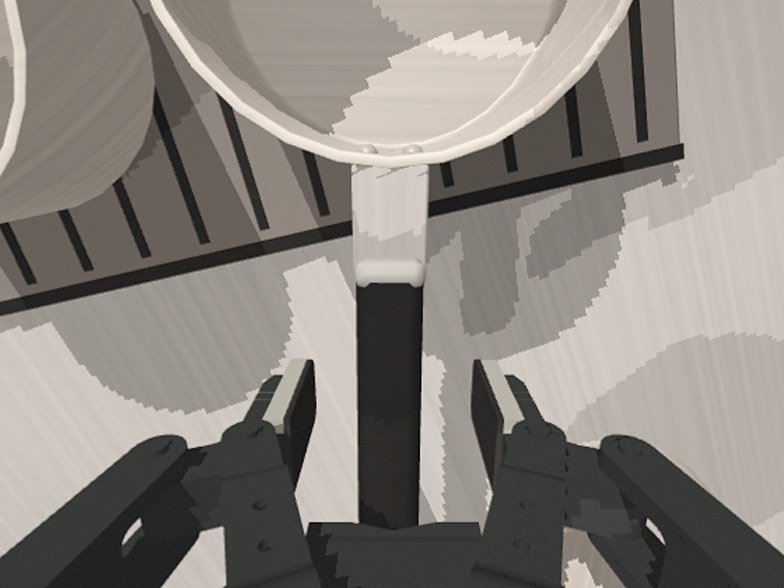

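Bar centre is near x=389 against the jaw centre at 394; close on it with a small correction.

Call:
{"method": "send_rows", "body": {
  "series": [
    {"tx":0,"ty":-0.1,"tz":-0.2,"wx":0.01,"wy":0,"wz":0,"jaw":0.5},
    {"tx":0,"ty":0,"tz":0,"wx":0,"wy":0,"wz":0,"jaw":1},
    {"tx":0,"ty":0,"tz":0,"wx":0,"wy":0,"wz":0,"jaw":1},
    {"tx":0,"ty":0,"tz":0,"wx":0,"wy":0,"wz":0,"jaw":1},
    {"tx":0,"ty":0,"tz":0,"wx":0,"wy":0,"wz":0,"jaw":1}
  ],
  "squeeze": 95
}}

```text
t: 11.38
tool_pos: [0.5488, -0.3853, 0.0678]
tool_rot: [2.588, 1.774, -0.007]
contact_force: [0.9, -0.6, -0.8]
opening: 0.016
```

Call:
{"method": "send_rows", "body": {
  "series": [
    {"tx":0,"ty":0,"tz":-1,"wx":0,"wy":0,"wz":0,"jaw":1},
    {"tx":0,"ty":0,"tz":-3,"wx":0,"wy":0,"wz":0,"jaw":1},
    {"tx":0,"ty":0,"tz":-3,"wx":0,"wy":0,"wz":0,"jaw":1},
    {"tx":0,"ty":0,"tz":-3,"wx":0,"wy":0,"wz":0,"jaw":1},
    {"tx":0,"ty":0,"tz":-2.5,"wx":0,"wy":0,"wz":0,"jaw":1}
  ]
}}

```text
t: 12.0
tool_pos: [0.5473, -0.3834, 0.1943]
tool_rot: [-2.59, -1.776, 0.011]
contact_force: [-0.5, 0.2, -1.3]
opening: 0.0166
```

```bash
python3 - <<'E'
from look import *
from plan import plan
look("t11",[('L',.508,.226,.008,-2.39,(0,0,255))],(165,155,265,265),5.4,"top")
plan((.5472,-.3842,.2),-1.942+np.pi)
th=-1.48
g=np.array([.508,.226])+.129*np.array([np.cos(th),np.sin(th)]);print(g)
plan((*g,.2),th+np.pi,14)
E
```

```text
now [ 0.5488 -0.3846  0.1989] yaw 1.202 t 12.05 op 0.0164 F [ 1.2 -0.4  1.8]
0 tx -0.02 ty -0.16 tz -0.11 wx 0.001 wy 0.007 wz 0.003
[0.51969664 0.09753137]
now [ 0.5488 -0.3846  0.1989] yaw 1.202 t 12.05 op 0.0164 F [ 1.2 -0.4  1.8]
0 tx 3.14 ty -1.43 tz -0.03 wx -0.000 wy 0.000 wz -0.033
1 tx 3.18 ty -1.33 tz -0.03 wx -0.000 wy 0.000 wz -0.033
2 tx 3.22 ty -1.23 tz -0.03 wx -0.000 wy 0.000 wz -0.033
3 tx 3.26 ty -1.12 tz -0.03 wx -0.000 wy 0.000 wz -0.033
4 tx 3.30 ty -1.01 tz -0.02 wx -0.000 wy 0.000 wz -0.033
5 tx 3.33 ty -0.90 tz -0.02 wx -0.000 wy 0.000 wz -0.033
6 tx 3.36 ty -0.79 tz -0.02 wx -0.000 wy 0.000 wz -0.033
7 tx 3.38 ty -0.68 tz -0.02 wx -0.000 wy 0.000 wz -0.033
8 tx 3.40 ty -0.57 tz -0.02 wx -0.000 wy 0.000 wz -0.033
9 tx 3.42 ty -0.46 tz -0.02 wx -0.000 wy 0.000 wz -0.033
10 tx 3.43 ty -0.35 tz -0.01 wx -0.000 wy 0.000 wz -0.033
11 tx 3.44 ty -0.23 tz -0.01 wx -0.000 wy 0.000 wz -0.033
12 tx 3.45 ty -0.12 tz -0.01 wx -0.000 wy 0.000 wz -0.033
13 tx 3.45 ty -0.01 tz -0.01 wx -0.000 wy 0.000 wz -0.033
```

View pics/t11o.png

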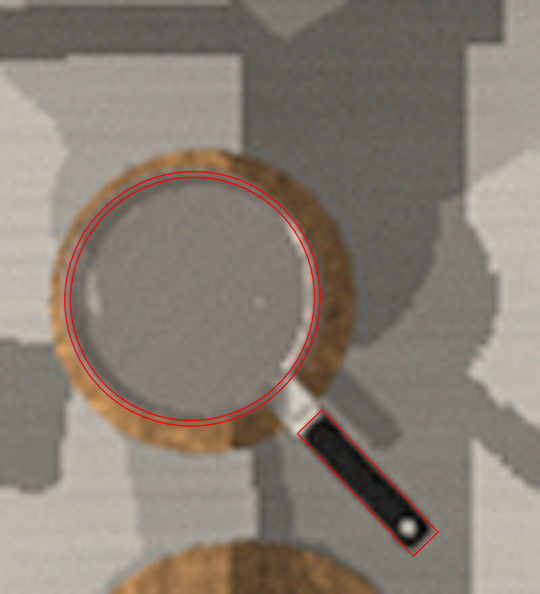

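Call:
{"method": "send_rows", "body": {
  "series": [
    {"tx":3.1,"ty":-1.4,"tz":0,"wx":0,"wy":0,"wz":-0.033,"jaw":1},
    {"tx":3.2,"ty":-1.3,"tz":0,"wx":0,"wy":0,"wz":-0.033,"jaw":1},
    {"tx":3.2,"ty":-1.2,"tz":0,"wx":0,"wy":0,"wz":-0.033,"jaw":1},
    {"tx":3.3,"ty":-1.1,"tz":0,"wx":0,"wy":0,"wz":-0.033,"jaw":1},
    {"tx":3.3,"ty":-1,"tz":0,"wx":0,"wy":0,"wz":-0.033,"jaw":1}
  ]
}}

```text
t: 12.68
tool_pos: [0.5391, -0.2111, 0.1989]
tool_rot: [2.427, 1.98, -0.008]
contact_force: [-0.5, 0.3, -1.0]
opening: 0.0163
```

Call:
{"method": "send_rows", "body": {
  "series": [
    {"tx":3.3,"ty":-0.9,"tz":0,"wx":0,"wy":0,"wz":-0.033,"jaw":1},
    {"tx":3.4,"ty":-0.8,"tz":0,"wx":0,"wy":0,"wz":-0.033,"jaw":1},
    {"tx":3.4,"ty":-0.7,"tz":0,"wx":0,"wy":0,"wz":-0.033,"jaw":1},
    {"tx":3.4,"ty":-0.6,"tz":0,"wx":0,"wy":0,"wz":-0.033,"jaw":1},
    {"tx":3.4,"ty":-0.5,"tz":0,"wx":0,"wy":0,"wz":-0.033,"jaw":1}
  ]
}}

```text
t: 13.3
tool_pos: [0.5252, -0.033, 0.1959]
tool_rot: [2.251, 2.178, -0.009]
contact_force: [0.8, -0.4, -2.3]
opening: 0.0163
```

```bash
python3 plan.py .5197 .0975 .2 1.66 5
```

```text
now [ 0.5252 -0.033   0.1959] yaw 1.538 t 13.3 op 0.0163 F [ 0.8 -0.4 -2.3]
0 tx 2.60 ty -0.19 tz -0.11 wx 0.000 wy 0.002 wz -0.024
1 tx 2.61 ty -0.13 tz -0.11 wx 0.000 wy 0.002 wz -0.024
2 tx 2.61 ty -0.07 tz -0.10 wx 0.000 wy 0.002 wz -0.024
3 tx 2.61 ty -0.00 tz -0.09 wx 0.000 wy 0.002 wz -0.024
4 tx 2.61 ty 0.06 tz -0.09 wx 0.000 wy 0.002 wz -0.024
```

Call:
{"method": "send_rows", "body": {
  "series": [
    {"tx":2.9,"ty":-0.2,"tz":-0.1,"wx":0,"wy":0,"wz":-0.024,"jaw":1},
    {"tx":2.9,"ty":-0.1,"tz":-0.1,"wx":0,"wy":0,"wz":-0.024,"jaw":1},
    {"tx":2.9,"ty":-0.1,"tz":-0.1,"wx":0,"wy":0,"wz":-0.024,"jaw":1},
    {"tx":2.8,"ty":0,"tz":-0.1,"wx":0,"wy":0,"wz":-0.024,"jaw":1},
    {"tx":1.0,"ty":0,"tz":0,"wx":0,"wy":0,"wz":-0.024,"jaw":1}
  ]
}}

```text
t: 13.92
tool_pos: [0.518, 0.0974, 0.1974]
tool_rot: [2.108, 2.317, -0.011]
contact_force: [0.4, 0.6, -1.0]
opening: 0.0157
```

Call:
{"method": "send_rows", "body": {
  "series": [
    {"tx":0,"ty":0,"tz":0,"wx":0,"wy":0,"wz":0,"jaw":1}
  ]
}}

```text
t: 14.05
tool_pos: [0.5179, 0.0975, 0.1972]
tool_rot: [2.106, 2.318, -0.012]
contact_force: [0.6, -0.2, -1.3]
opening: 0.0163
```

```bash
cat > held.py <<'E'
from look import *
from plan import plan
import sys
def held(kind,zoff,lat=0,extra=[],name="x",boxt=(160,130,290,250)):
    o=ctrl.get_obs(); R=Rn.from_rotvec(o["tool_rot"]).as_matrix()
    r={'M':.129,'S':.121}[kind]; s={'M':-1,'S':1}[kind]
    th=np.arctan2(*(s*R[:2,0])[::-1]); c=o["tool_pos"][:2]-r*np.array([np.cos(th),np.sin(th)])
    z=o["tool_pos"][2]-zoff
    print("assumed",kind,np.round([*c,z,th],4),"toolz",np.round(R[:,2],3))
    P=[(kind,*c,z,th,(255,255,0))]+extra
    look("t"+name,P,boxt,4.8,"top"); look("s"+name,P,(190,100,330,215),5,"side")
E
python3 - <<'E'
from held import *
held('M',.0678-.006,extra=[('L',.508,.226,.008,-2.39,(0,0,255))],name="12")
plan((.5197,.0975,.2),1.66,5)
E
```

```text
assumed M [ 0.5056  0.2259  0.1354 -1.4754] toolz [ 0.002 -0.012 -1.   ]
now [0.518  0.0968 0.1972] yaw 1.665 t 14.15 op 0.016 F [ 0.1  0.2 -1.8]
0 tx 0.01 ty 0.04 tz -0.06 wx 0.000 wy 0.002 wz 0.001
1 tx 0.01 ty 0.04 tz -0.06 wx 0.000 wy 0.002 wz 0.001
2 tx 0.01 ty 0.04 tz -0.06 wx 0.000 wy 0.002 wz 0.001
3 tx 0.01 ty 0.04 tz -0.06 wx 0.000 wy 0.002 wz 0.001
4 tx 0.01 ty 0.04 tz -0.06 wx 0.000 wy 0.002 wz 0.001
```

View pics/t12o.png

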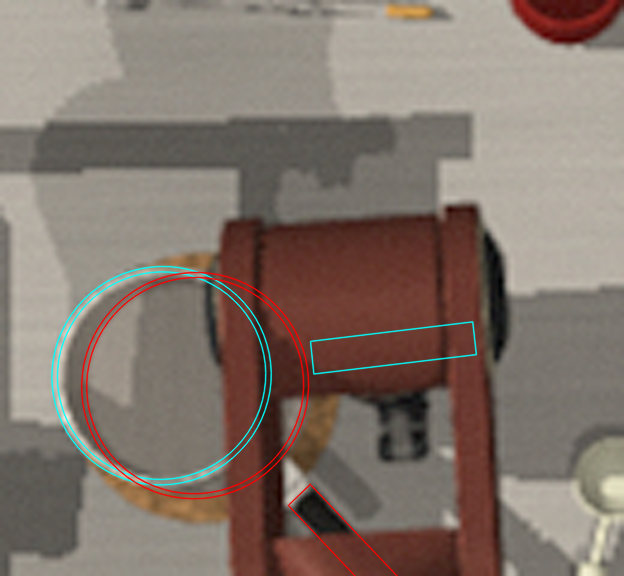

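View pics/s12o.png

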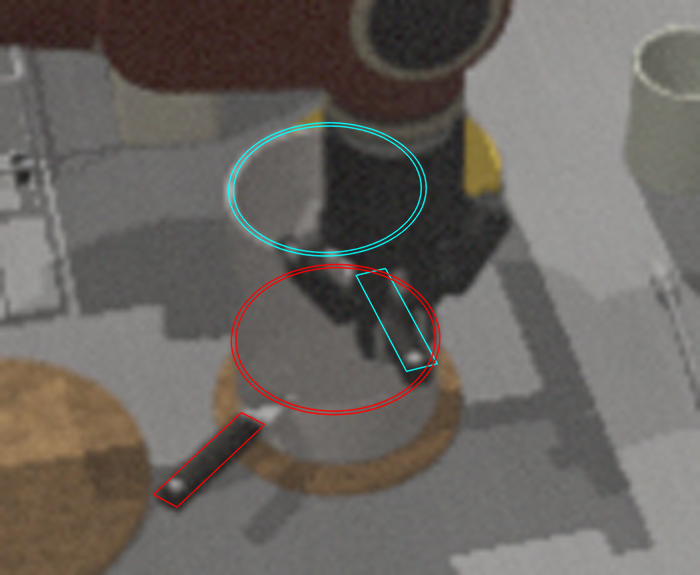

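```bash
python3 - <<'E'
import cv2
a=cv2.imread("pics/t12.png")[182:236,165:215]; b=cv2.imread("pics/s12.png")[118:160,230:282]
cv2.imwrite("pics/z1.png",cv2.resize(a,None,fx=10,fy=10,interpolation=cv2.INTER_CUBIC))
cv2.imwrite("pics/z2.png",cv2.resize(b,None,fx=10,fy=10,interpolation=cv2.INTER_CUBIC))
E
```

```text
(no output)
```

View pics/z1.png

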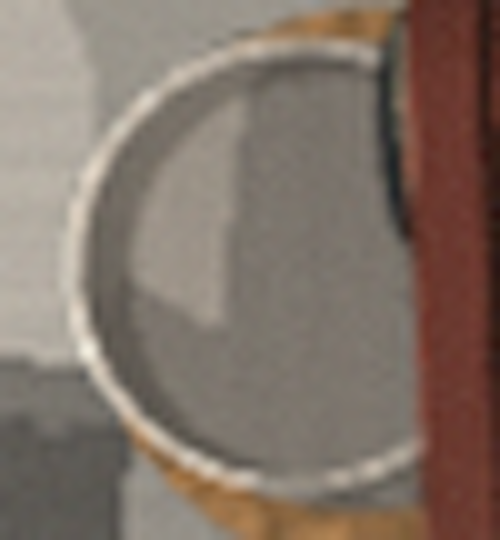

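View pics/z2.png

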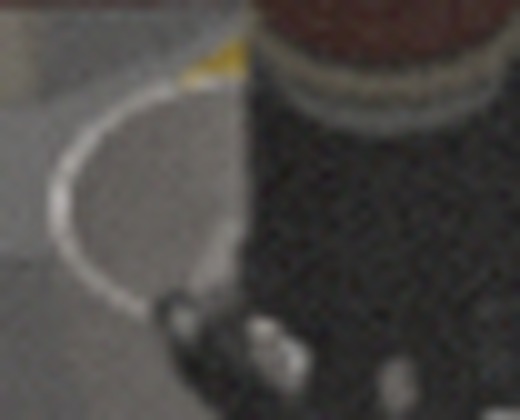

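Call:
{"method": "send_rows", "body": {
  "series": [
    {"tx":0,"ty":0.3,"tz":1,"wx":0,"wy":0.01,"wz":0,"jaw":1},
    {"tx":0,"ty":0,"tz":2,"wx":0,"wy":0,"wz":0,"jaw":1},
    {"tx":0,"ty":0,"tz":1.5,"wx":0,"wy":0,"wz":0,"jaw":1},
    {"tx":0,"ty":0,"tz":0,"wx":0,"wy":0,"wz":0,"jaw":1}
  ]
}}

```text
t: 14.65
tool_pos: [0.5206, 0.0945, 0.1473]
tool_rot: [2.119, 2.319, -0.005]
contact_force: [0.4, 0.5, -1.3]
opening: 0.0162
```

```bash
python3 - <<'E'
from held import *
held('M',.0678-.006,extra=[('L',.508,.226,.008,-2.39,(0,0,255))],name="13")
plan((.5205,.0975,.1),1.66,5)
E
```

```text
assumed M [ 0.5089  0.223   0.0855 -1.4807] toolz [-0.002 -0.002 -1.   ]
now [0.5216 0.0947 0.1493] yaw 1.661 t 14.75 op 0.0163 F [-0.4 -0.1 -0.9]
0 tx 0.06 ty -0.02 tz 0.98 wx 0.000 wy 0.000 wz 0.000
1 tx 0.06 ty -0.02 tz 0.98 wx 0.000 wy 0.000 wz 0.000
2 tx 0.06 ty -0.02 tz 0.98 wx 0.000 wy 0.000 wz 0.000
3 tx 0.06 ty -0.02 tz 0.98 wx 0.000 wy 0.000 wz 0.000
4 tx 0.06 ty -0.02 tz 0.98 wx 0.000 wy 0.000 wz 0.000
```

View pics/t13o.png

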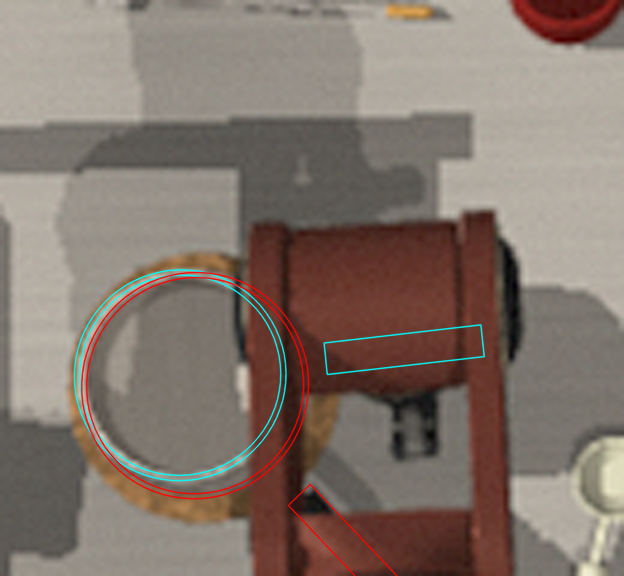

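View pics/s13o.png

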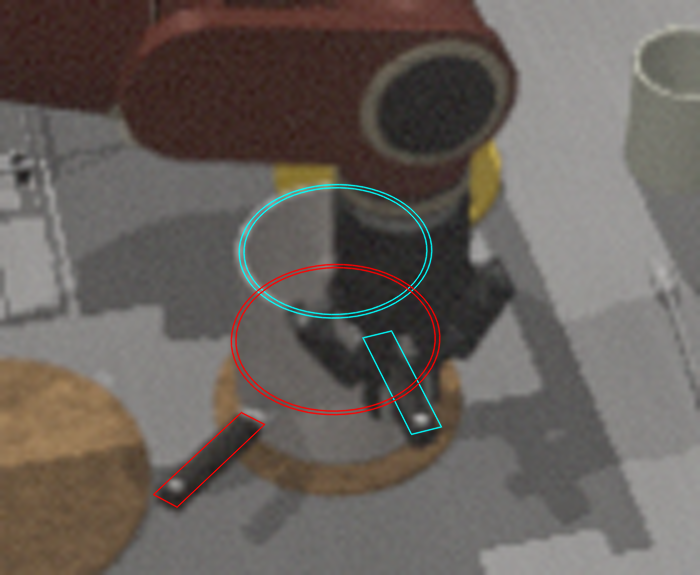

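Call:
{"method": "send_rows", "body": {
  "series": [
    {"tx":0.3,"ty":0,"tz":1,"wx":0,"wy":0,"wz":0,"jaw":1},
    {"tx":0,"ty":0,"tz":1,"wx":0,"wy":0,"wz":0,"jaw":1},
    {"tx":0,"ty":0,"tz":1,"wx":0,"wy":0,"wz":0,"jaw":1},
    {"tx":0,"ty":0,"tz":0,"wx":0,"wy":0,"wz":0,"jaw":1}
  ]
}}

```text
t: 15.25
tool_pos: [0.5223, 0.0986, 0.1187]
tool_rot: [2.116, 2.317, 0.003]
contact_force: [0.1, 0.3, -1.9]
opening: 0.0162
```

```bash
python3 - <<'E'
from held import *
held('M',.0678-.006,extra=[('L',.508,.226,.008,-2.39,(0,0,255))],name="14")
plan((.5205,.0975,.1),1.66,5)
E
```

```text
assumed M [ 0.5107  0.227   0.0569 -1.4801] toolz [ 0.004 -0.001 -1.   ]
now [0.5229 0.0984 0.1197] yaw 1.662 t 15.35 op 0.0163 F [-0.3 -0.2 -1.7]
0 tx -0.01 ty -0.05 tz 0.39 wx 0.001 wy 0.000 wz 0.000
1 tx -0.01 ty -0.05 tz 0.39 wx 0.001 wy 0.000 wz 0.000
2 tx -0.01 ty -0.05 tz 0.39 wx 0.001 wy 0.000 wz 0.000
3 tx -0.01 ty -0.05 tz 0.39 wx 0.001 wy 0.000 wz 0.000
4 tx -0.01 ty -0.05 tz 0.39 wx 0.001 wy 0.000 wz 0.000
```

View pics/t14o.png

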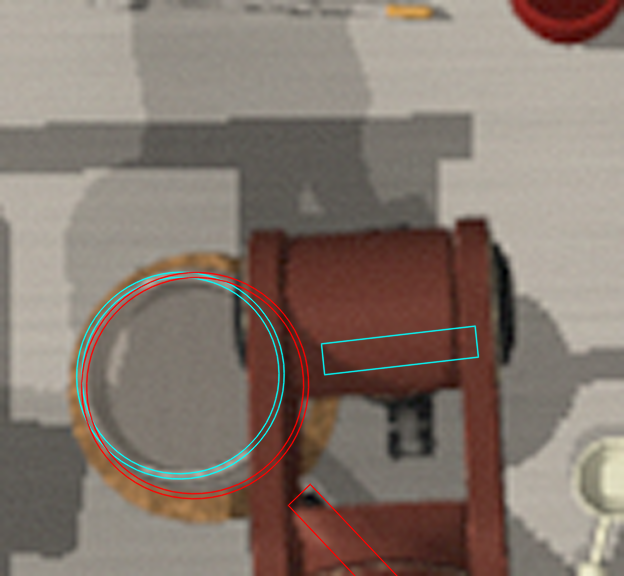

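View pics/s14o.png

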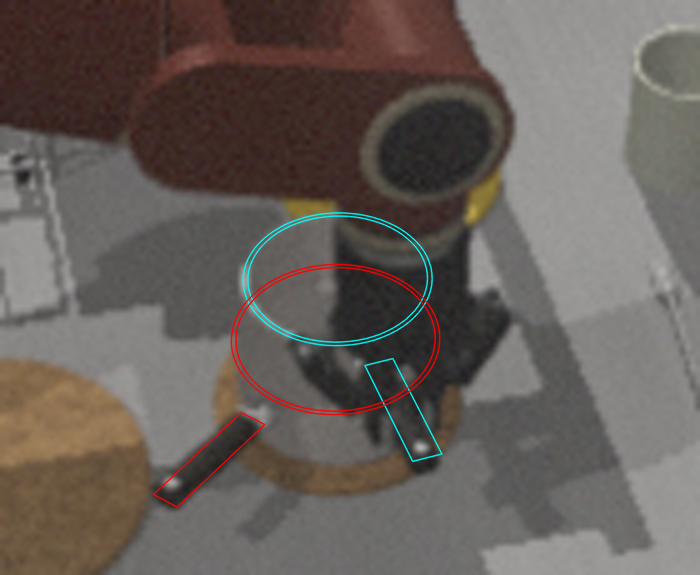

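Call:
{"method": "send_rows", "body": {
  "series": [
    {"tx":0,"ty":-0.1,"tz":1,"wx":0,"wy":0,"wz":0,"jaw":1},
    {"tx":0,"ty":-0.1,"tz":1,"wx":0,"wy":0,"wz":0,"jaw":1},
    {"tx":0,"ty":0,"tz":1,"wx":0,"wy":0,"wz":0,"jaw":1},
    {"tx":0,"ty":0,"tz":0.5,"wx":0,"wy":0,"wz":0,"jaw":1},
    {"tx":0,"ty":0,"tz":0,"wx":0,"wy":0,"wz":0,"jaw":1}
  ]
}}

```text
t: 15.98
tool_pos: [0.5216, 0.0984, 0.0828]
tool_rot: [2.115, 2.315, 0.007]
contact_force: [0.3, 1.2, -1.0]
opening: 0.0165
```

```bash
python3 plan.py .5205 .0975 .0758 1.66 3
```

```text
now [0.5216 0.0984 0.0828] yaw 1.661 t 15.97 op 0.0165 F [ 0.3  1.2 -1. ]
0 tx -0.03 ty -0.04 tz 0.23 wx 0.002 wy 0.000 wz 0.000
1 tx -0.03 ty -0.04 tz 0.23 wx 0.002 wy 0.000 wz 0.000
2 tx -0.03 ty -0.04 tz 0.23 wx 0.002 wy 0.000 wz 0.000
```

Call:
{"method": "send_rows", "body": {
  "series": [
    {"tx":0,"ty":0,"tz":0.4,"wx":0,"wy":0,"wz":0,"jaw":1},
    {"tx":0,"ty":0,"tz":0.3,"wx":0,"wy":0,"wz":0,"jaw":1},
    {"tx":0,"ty":0,"tz":0.2,"wx":0,"wy":0,"wz":0,"jaw":1},
    {"tx":0,"ty":0,"tz":0,"wx":0,"wy":0,"wz":0,"jaw":1}
  ]
}}

```text
t: 16.48
tool_pos: [0.5225, 0.0981, 0.075]
tool_rot: [2.114, 2.315, 0.008]
contact_force: [-1.3, 1.2, 0.8]
opening: 0.0165
```

```bash
python3 - <<'E'
from held import *
held('M',.0678-.006,extra=[('L',.508,.226,.008,-2.39,(0,0,255))],name="15")
plan((.5205,.0975,.0758),1.66,1)
E
```

```text
assumed M [ 0.5108  0.2266  0.0132 -1.48  ] toolz [ 0.008 -0.001 -1.   ]
now [0.5226 0.0981 0.0749] yaw 1.662 t 16.57 op 0.016 F [-1.9 -0.5  2.2]
0 tx -0.04 ty -0.21 tz -0.09 wx 0.008 wy 0.002 wz 0.002
```

View pics/s15o.png

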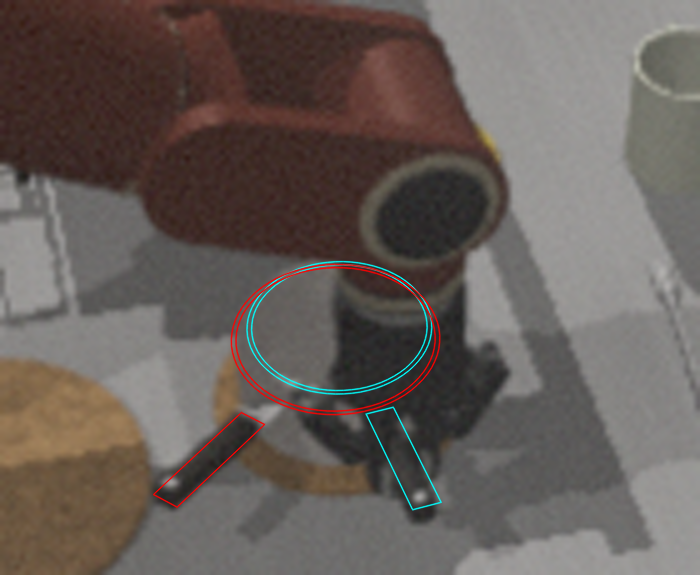

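Call:
{"method": "send_rows", "body": {
  "series": [
    {"tx":0,"ty":0,"tz":0,"wx":0,"wy":0,"wz":0,"jaw":0.4},
    {"tx":0,"ty":0,"tz":0,"wx":0,"wy":0,"wz":0,"jaw":0.4},
    {"tx":0,"ty":0,"tz":0,"wx":0,"wy":0,"wz":0,"jaw":0.4},
    {"tx":0,"ty":0,"tz":-2,"wx":0,"wy":0,"wz":0,"jaw":0.2},
    {"tx":0,"ty":0,"tz":-5,"wx":0,"wy":0,"wz":0,"jaw":0}
  ]
}}

```text
t: 17.2
tool_pos: [0.5185, 0.0977, 0.1405]
tool_rot: [2.118, 2.319, -0.004]
contact_force: [1.4, -0.3, 0.3]
opening: 0.0839
```

```bash
python3 - <<'E'
from held import *
from plan import *
look("t16",[],(160,130,290,250),4.8,"top")
th=1.31; g=np.array([.491,-.1222]); plan((*g,.19),th,5)
E
```

```text
now [0.5236 0.0981 0.15  ] yaw 1.662 t 17.25 op 0.0852 F [4.3 0.8 5.3]
0 tx -4.33 ty -1.04 tz -0.80 wx 0.003 wy 0.000 wz 0.070
1 tx -4.39 ty -0.73 tz -0.80 wx 0.003 wy 0.000 wz 0.070
2 tx -4.43 ty -0.43 tz -0.80 wx 0.003 wy 0.000 wz 0.070
3 tx -4.45 ty -0.11 tz -0.80 wx 0.003 wy 0.000 wz 0.070
4 tx -4.45 ty 0.20 tz -0.80 wx 0.003 wy 0.000 wz 0.070
```

Call:
{"method": "send_rows", "body": {
  "series": [
    {"tx":-4.3,"ty":-1,"tz":-0.8,"wx":0,"wy":0,"wz":0.07,"jaw":0},
    {"tx":-4.4,"ty":-0.7,"tz":-0.8,"wx":0,"wy":0,"wz":0.07,"jaw":0},
    {"tx":-4.4,"ty":-0.4,"tz":-0.5,"wx":0,"wy":0,"wz":0.07,"jaw":0},
    {"tx":-4.4,"ty":-0.1,"tz":0,"wx":0,"wy":0,"wz":0.07,"jaw":0},
    {"tx":-4.4,"ty":0.2,"tz":0,"wx":0,"wy":0,"wz":0.07,"jaw":0}
  ]
}}

```text
t: 17.88
tool_pos: [0.4941, -0.1247, 0.1758]
tool_rot: [2.48, 1.899, 0.027]
contact_force: [1.0, -1.1, 0.0]
opening: 0.0857
```

Call:
{"method": "send_rows", "body": {
  "series": [
    {"tx":0,"ty":0,"tz":1.5,"wx":0,"wy":0,"wz":0,"jaw":0},
    {"tx":0,"ty":0,"tz":0,"wx":0,"wy":0,"wz":0,"jaw":0}
  ]
}}

```text
t: 18.12
tool_pos: [0.4942, -0.1268, 0.16]
tool_rot: [2.484, 1.893, 0.027]
contact_force: [0.2, 0.7, -0.2]
opening: 0.0851
```

```bash
python3 - <<'E'
from held import *
P=[('L',.508,.226,.008,-2.39,(0,0,255)),('M',.5085,.226,.014,-1.48,(255,255,0))]
look("t17",P,(160,150,280,265),5.2,"top")
look("s17",P,(190,120,330,230),5,"side")
S=('S',*(np.array([.491,-.1222])-.121*np.array([np.cos(1.312),np.sin(1.312)])),.006,1.312,(0,255,0))
look("w17",[S]); plan((.491,-.1222,.12),1.312,2)
E
```

```text
now [ 0.4955 -0.1266  0.1621] yaw 1.304 t 18.27 op 0.0856 F [-0.3  0.1 -0.4]
0 tx 0.15 ty -0.33 tz 2.10 wx 0.014 wy -0.001 wz -0.004
1 tx 0.15 ty -0.30 tz 2.10 wx 0.014 wy -0.001 wz -0.004
```

View pics/t17o.png

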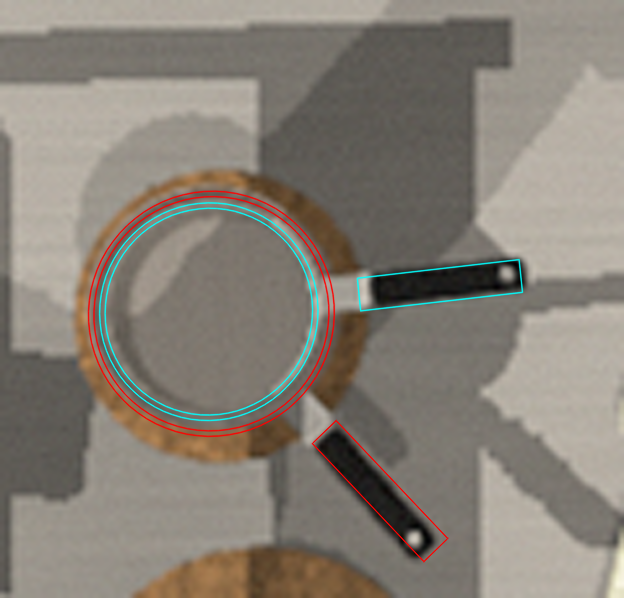

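View pics/s17o.png

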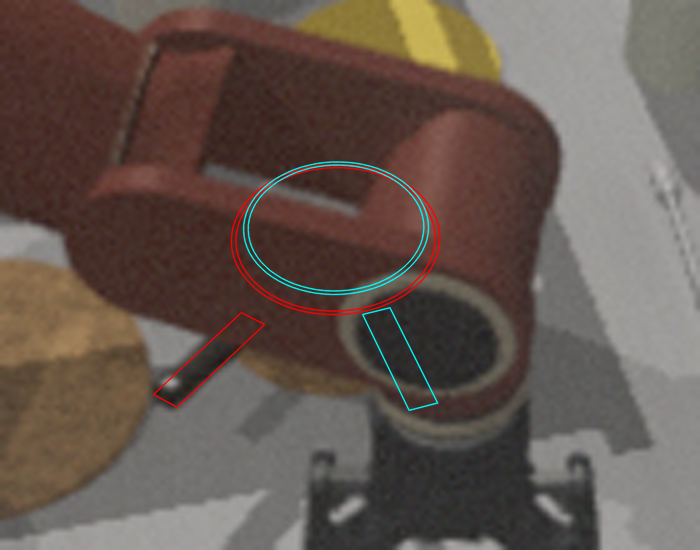

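View pics/w17o.png

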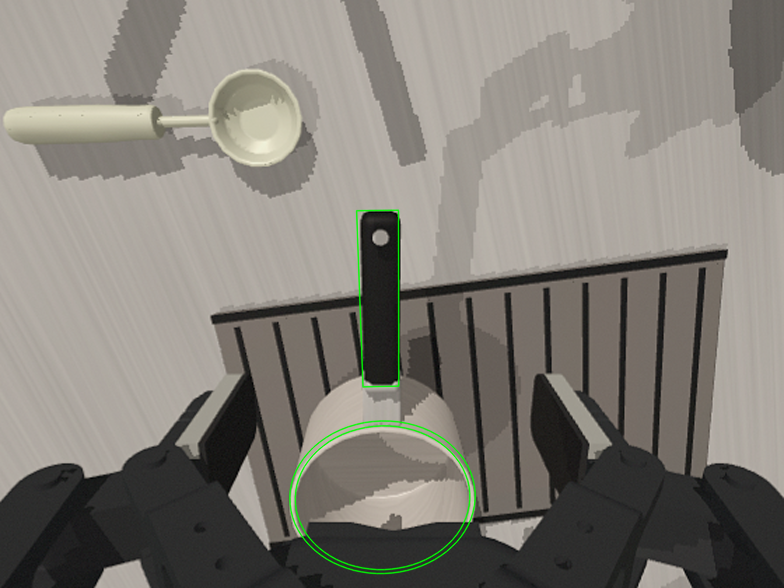

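Call:
{"method": "send_rows", "body": {
  "series": [
    {"tx":0.1,"ty":-0.3,"tz":2.1,"wx":0.015,"wy":0,"wz":0,"jaw":0},
    {"tx":0.1,"ty":-0.2,"tz":2.1,"wx":0.015,"wy":0,"wz":0,"jaw":0.3},
    {"tx":0,"ty":0,"tz":1.5,"wx":0,"wy":0,"wz":0,"jaw":0.4},
    {"tx":0,"ty":0,"tz":0,"wx":0,"wy":0,"wz":0,"jaw":0.4}
  ]
}}

```text
t: 18.77
tool_pos: [0.4913, -0.1207, 0.0998]
tool_rot: [-2.488, -1.907, 0.002]
contact_force: [0.6, 0.1, 0.7]
opening: 0.0511
```

```bash
python3 - <<'E'
from held import *
look("w18",[]); plan((.491,-.1222,.071),1.312,2)
E
```

```text
now [ 0.4918 -0.121   0.1007] yaw 1.308 t 18.82 op 0.0511 F [-0.6 -0.5  0.3]
0 tx -0.07 ty -0.02 tz 1.48 wx -0.002 wy -0.001 wz -0.002
1 tx -0.07 ty -0.02 tz 1.48 wx -0.002 wy -0.001 wz -0.002
```

View pics/w18o.png

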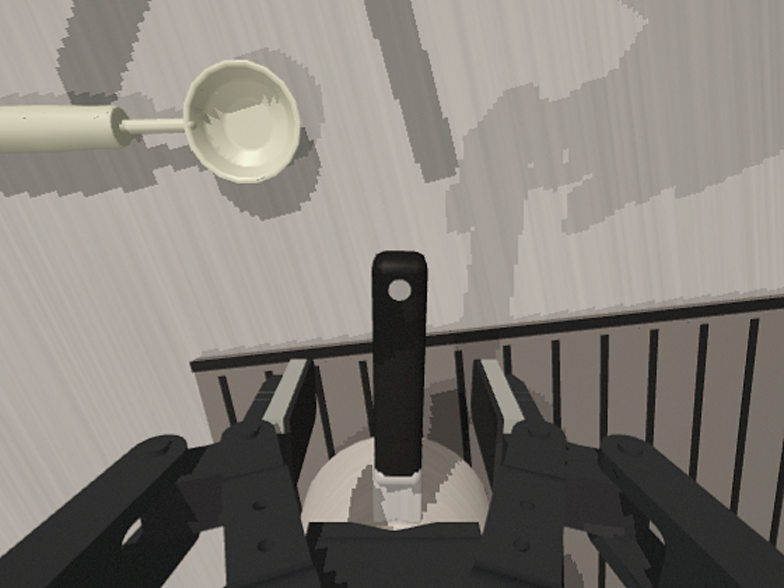

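Call:
{"method": "send_rows", "body": {
  "series": [
    {"tx":-0.1,"ty":0,"tz":1.5,"wx":0,"wy":0,"wz":0,"jaw":0.4},
    {"tx":0,"ty":0,"tz":1,"wx":0,"wy":0,"wz":0,"jaw":0.4},
    {"tx":0,"ty":0,"tz":0.4,"wx":0,"wy":0,"wz":0,"jaw":0.4},
    {"tx":0,"ty":0,"tz":0,"wx":0,"wy":0,"wz":0,"jaw":0.4}
  ]
}}

```text
t: 19.32
tool_pos: [0.4923, -0.1225, 0.0708]
tool_rot: [-2.491, -1.909, -0.001]
contact_force: [0.0, 0.7, -0.2]
opening: 0.0513
```

```bash
python3 - <<'E'
from held import *
look("w19",[]); plan((.491,-.1222,.071),1.312,1)
E
```

```text
now [ 0.4924 -0.1225  0.071 ] yaw 1.307 t 19.38 op 0.0514 F [0.  0.2 0.3]
0 tx -0.00 ty -0.15 tz 0.00 wx -0.002 wy -0.002 wz -0.004
```

View pics/w19o.png

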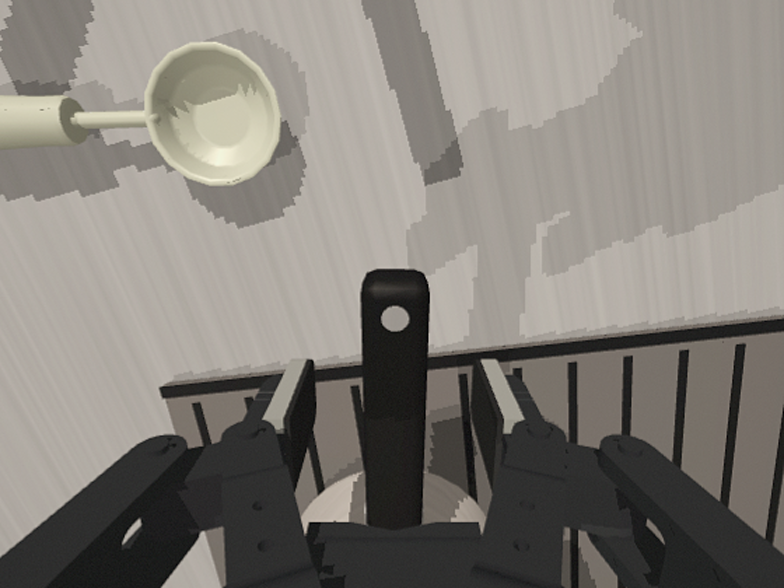

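Centred; close and lift.

Call:
{"method": "send_rows", "body": {
  "series": [
    {"tx":0,"ty":0,"tz":0,"wx":0,"wy":0,"wz":0,"jaw":1},
    {"tx":0,"ty":0,"tz":0,"wx":0,"wy":0,"wz":0,"jaw":1},
    {"tx":0,"ty":0,"tz":0,"wx":0,"wy":0,"wz":0,"jaw":1},
    {"tx":0,"ty":0,"tz":0,"wx":0,"wy":0,"wz":0,"jaw":1}
  ],
  "squeeze": 95
}}

```text
t: 19.88
tool_pos: [0.493, -0.1229, 0.0721]
tool_rot: [-2.493, -1.91, -0.002]
contact_force: [-0.4, 0.9, -1.3]
opening: 0.0164
```

Call:
{"method": "send_rows", "body": {
  "series": [
    {"tx":0,"ty":0,"tz":-1,"wx":0,"wy":0,"wz":0,"jaw":1},
    {"tx":0,"ty":0,"tz":-3,"wx":0,"wy":0,"wz":0,"jaw":1},
    {"tx":0,"ty":0,"tz":-4,"wx":0,"wy":0,"wz":0,"jaw":1},
    {"tx":0,"ty":0,"tz":-4,"wx":0,"wy":0,"wz":0,"jaw":1},
    {"tx":0,"ty":0,"tz":-2,"wx":0,"wy":0,"wz":0,"jaw":1}
  ]
}}

```text
t: 20.5
tool_pos: [0.4912, -0.1218, 0.2151]
tool_rot: [-2.488, -1.906, -0.001]
contact_force: [-1.0, 0.4, -1.7]
opening: 0.016
```

```bash
python3 - <<'E'
from held import *
th=-.6
g=np.array([.508,.226])+.121*np.array([np.cos(th),np.sin(th)]);print(g)
plan((*g,.21),th,12)
E
```

```text
[0.60786561 0.15767826]
now [ 0.4912 -0.1218  0.2151] yaw 1.307 t 20.5 op 0.016 F [-1.   0.4 -1.7]
0 tx 2.50 ty 0.33 tz 0.05 wx -0.001 wy 0.000 wz 0.159
1 tx 2.52 ty -0.07 tz 0.05 wx -0.001 wy 0.000 wz 0.159
2 tx 2.48 ty -0.47 tz 0.05 wx -0.001 wy 0.000 wz 0.159
3 tx 2.38 ty -0.85 tz 0.05 wx -0.001 wy 0.000 wz 0.159
4 tx 2.21 ty -1.22 tz 0.05 wx -0.001 wy 0.000 wz 0.159
5 tx 1.99 ty -1.55 tz 0.05 wx -0.001 wy 0.000 wz 0.159
6 tx 1.72 ty -1.85 tz 0.05 wx -0.001 wy 0.000 wz 0.159
7 tx 1.40 ty -2.10 tz 0.05 wx -0.001 wy 0.000 wz 0.159
8 tx 1.05 ty -2.29 tz 0.05 wx -0.001 wy 0.000 wz 0.159
9 tx 0.68 ty -2.43 tz 0.05 wx -0.001 wy 0.000 wz 0.159
10 tx 0.29 ty -2.51 tz 0.05 wx -0.001 wy 0.000 wz 0.159
11 tx -0.12 ty -2.52 tz 0.04 wx -0.001 wy 0.000 wz 0.159
```

Call:
{"method": "send_rows", "body": {
  "series": [
    {"tx":2.5,"ty":0.3,"tz":0,"wx":0,"wy":0,"wz":0.16,"jaw":1},
    {"tx":2.5,"ty":-0.1,"tz":0,"wx":0,"wy":0,"wz":0.16,"jaw":1},
    {"tx":2.5,"ty":-0.5,"tz":0,"wx":0,"wy":0,"wz":0.16,"jaw":1},
    {"tx":2.4,"ty":-0.9,"tz":0,"wx":0,"wy":0,"wz":0.16,"jaw":1},
    {"tx":2.2,"ty":-1.2,"tz":0,"wx":0,"wy":0,"wz":0.16,"jaw":1}
  ]
}}

```text
t: 21.12
tool_pos: [0.5432, -0.0035, 0.2226]
tool_rot: [-3.05, -0.743, -0.012]
contact_force: [-0.6, 0.4, -2.0]
opening: 0.0166
```

Call:
{"method": "send_rows", "body": {
  "series": [
    {"tx":2,"ty":-1.6,"tz":0,"wx":0,"wy":0,"wz":0.16,"jaw":1},
    {"tx":1.7,"ty":-1.8,"tz":0,"wx":0,"wy":0,"wz":0.16,"jaw":1},
    {"tx":1.4,"ty":-2.1,"tz":0,"wx":0,"wy":0,"wz":0.16,"jaw":1},
    {"tx":1,"ty":-2.3,"tz":0,"wx":0,"wy":0,"wz":0.16,"jaw":1},
    {"tx":0.7,"ty":-2.4,"tz":0,"wx":0,"wy":0,"wz":0.16,"jaw":1}
  ]
}}

```text
t: 21.75
tool_pos: [0.5986, 0.1147, 0.2264]
tool_rot: [-3.088, 0.543, -0.016]
contact_force: [0.5, -0.5, -2.1]
opening: 0.0163
```

```bash
python3 plan.py .6079 .1577 .2 -.6 4
```

```text
now [0.5986 0.1147 0.2264] yaw -0.348 t 21.75 op 0.0163 F [ 0.5 -0.5 -2.1]
0 tx -0.15 ty -1.09 tz 0.67 wx -0.002 wy -0.002 wz 0.063
1 tx -0.22 ty -1.08 tz 0.66 wx -0.002 wy -0.002 wz 0.063
2 tx -0.29 ty -1.06 tz 0.66 wx -0.002 wy -0.002 wz 0.063
3 tx -0.35 ty -1.04 tz 0.66 wx -0.002 wy -0.002 wz 0.063
```

Call:
{"method": "send_rows", "body": {
  "series": [
    {"tx":-0.2,"ty":-1.1,"tz":0.6,"wx":0,"wy":0,"wz":0.063,"jaw":1},
    {"tx":-0.2,"ty":-1.1,"tz":0.6,"wx":0,"wy":0,"wz":0.063,"jaw":1},
    {"tx":-0.3,"ty":-1.1,"tz":0.6,"wx":0,"wy":0,"wz":0.063,"jaw":1},
    {"tx":-0.3,"ty":-1,"tz":0.6,"wx":0,"wy":0,"wz":0.063,"jaw":1},
    {"tx":0,"ty":0,"tz":0,"wx":0,"wy":0,"wz":0,"jaw":1}
  ]
}}

```text
t: 22.38
tool_pos: [0.6095, 0.1611, 0.2045]
tool_rot: [-2.992, 0.934, -0.02]
contact_force: [-0.8, 0.3, -2.1]
opening: 0.016
```

```bash
python3 - <<'E'
from held import *
held('S',.0721-.006,extra=[('M',.508,.226,.014,-1.48,(0,0,255))],name="20",boxt=(150,110,280,230))
plan((.6079,.1577,.15),-.6,3)
E
```

```text
assumed S [ 0.51    0.2299  0.1384 -0.6052] toolz [ 0.015  0.003 -1.   ]
now [0.6098 0.1605 0.2051] yaw -0.606 t 22.48 op 0.0163 F [ 0.   0.6 -1.8]
0 tx -0.02 ty 0.13 tz 1.84 wx -0.004 wy -0.004 wz -0.002
1 tx -0.01 ty 0.13 tz 1.84 wx -0.004 wy -0.004 wz -0.002
2 tx -0.01 ty 0.12 tz 1.84 wx -0.004 wy -0.004 wz -0.002
```

View pics/t20o.png

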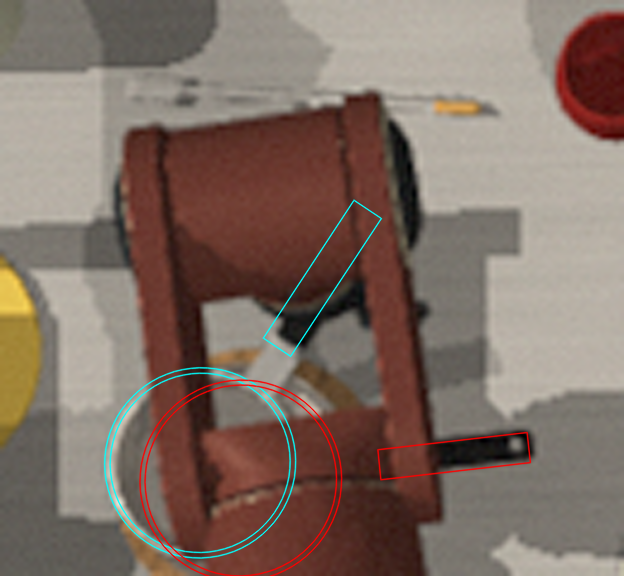

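View pics/s20o.png

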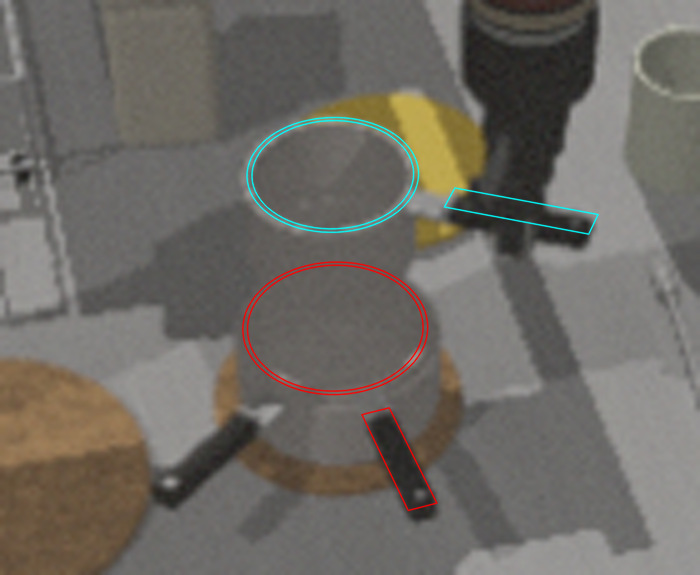

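```bash
python3 - <<'E'
from ov import *
for i,(x,y) in enumerate([(.508,.226),(.509,.2235)]):
    ov("pics/s20.png","side",(230,145,285,205),10,[('M',x,y,.014,-1.47,(0,0,255))],f"pics/z3{i}.png")
a=cv2.imread("pics/z30.png");b=cv2.imread("pics/z31.png")
cv2.imwrite("pics/z3.png",cv2.resize(cv2.hconcat([a,b]),None,fx=.72,fy=.72))
ov("pics/t20.png","top",(175,175,265,230),8,[('M',.509,.2235,.014,-1.47,(0,0,255))],"pics/z4.png")
E
```

```text
(no output)
```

View pics/z3.png

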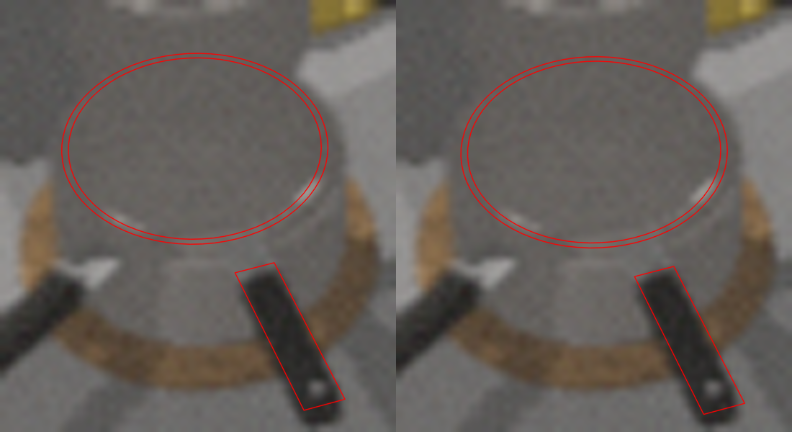

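View pics/z4.png

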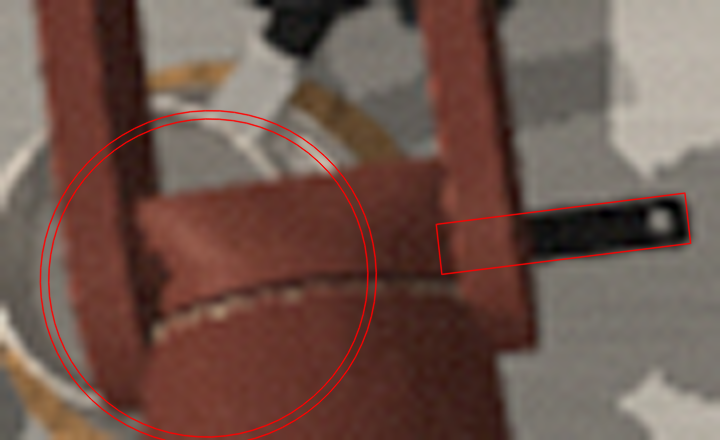

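Call:
{"method": "send_rows", "body": {
  "series": [
    {"tx":0.2,"ty":0.3,"tz":1.5,"wx":-0.01,"wy":-0.01,"wz":0,"jaw":1},
    {"tx":0,"ty":0,"tz":2,"wx":0,"wy":0,"wz":0,"jaw":1},
    {"tx":0,"ty":0,"tz":1.5,"wx":0,"wy":0,"wz":0,"jaw":1},
    {"tx":0,"ty":0,"tz":0,"wx":0,"wy":0,"wz":0,"jaw":1}
  ]
}}

```text
t: 22.98
tool_pos: [0.6093, 0.1552, 0.1508]
tool_rot: [2.998, -0.937, -0.001]
contact_force: [-0.4, -1.0, -2.9]
opening: 0.0164
```

```bash
python3 - <<'E'
from held import *
held('S',.0721-.006,extra=[('M',.509,.2245,.014,-1.47,(0,0,255))],name="21",boxt=(150,110,280,230))
plan((.6089,.156,.1),-.6,3)
E
```

```text
assumed S [ 0.5098  0.2242  0.0847 -0.6059] toolz [-0.001 -0.    -1.   ]
now [0.6104 0.1555 0.1529] yaw -0.606 t 23.07 op 0.0166 F [ 0.2  0.1 -1.9]
0 tx -0.05 ty 0.02 tz 1.76 wx -0.001 wy -0.001 wz -0.002
1 tx -0.05 ty 0.02 tz 1.76 wx -0.001 wy -0.001 wz -0.002
2 tx -0.05 ty 0.02 tz 1.76 wx -0.001 wy -0.001 wz -0.002
```

View pics/t21o.png

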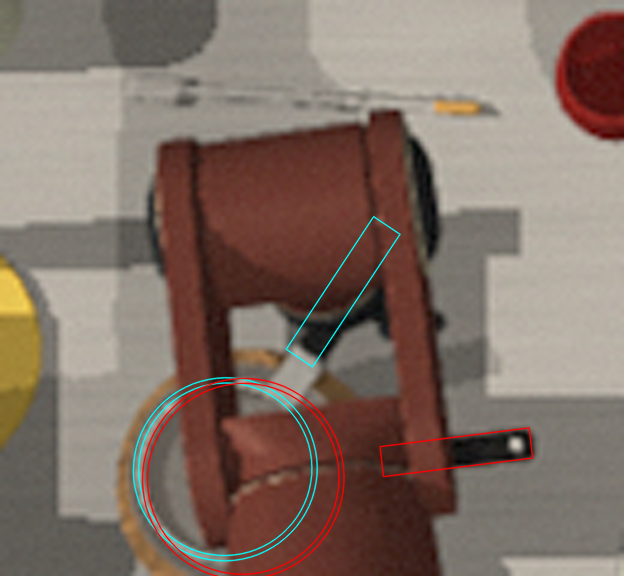

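View pics/s21o.png

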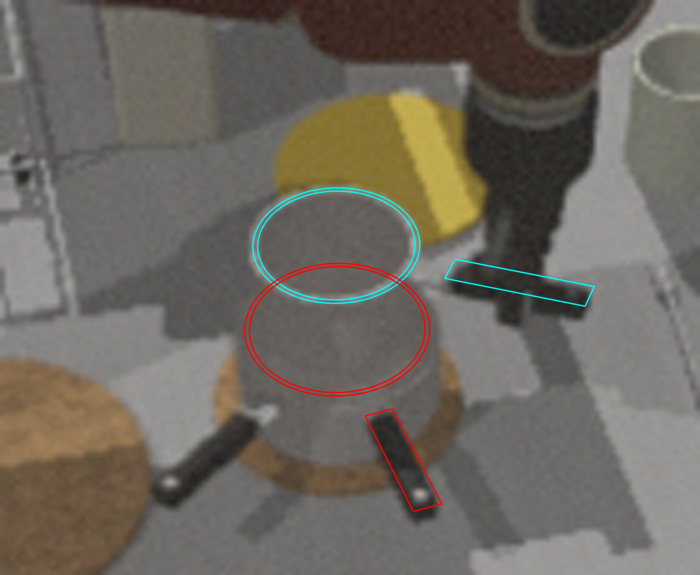

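Call:
{"method": "send_rows", "body": {
  "series": [
    {"tx":0,"ty":0,"tz":1,"wx":0,"wy":0,"wz":0,"jaw":1},
    {"tx":0,"ty":0,"tz":1,"wx":0,"wy":0,"wz":0,"jaw":1},
    {"tx":0,"ty":0,"tz":1,"wx":0,"wy":0,"wz":0,"jaw":1},
    {"tx":0,"ty":0,"tz":0,"wx":0,"wy":0,"wz":0,"jaw":1}
  ]
}}

```text
t: 23.58
tool_pos: [0.6113, 0.1557, 0.1222]
tool_rot: [-2.997, 0.936, -0.007]
contact_force: [0.1, -0.3, -2.0]
opening: 0.0164
```

```bash
python3 plan.py .6089 .156 .0861 -.606 3
```

```text
now [0.6113 0.1557 0.1222] yaw -0.606 t 23.57 op 0.0164 F [ 0.1 -0.3 -2. ]
0 tx -0.07 ty 0.04 tz 1.20 wx -0.001 wy -0.001 wz 0.000
1 tx -0.07 ty 0.04 tz 1.20 wx -0.001 wy -0.001 wz 0.000
2 tx -0.07 ty 0.04 tz 1.20 wx -0.001 wy -0.001 wz 0.000
```

Call:
{"method": "send_rows", "body": {
  "series": [
    {"tx":-0.1,"ty":0,"tz":1,"wx":0,"wy":0,"wz":0,"jaw":1},
    {"tx":-0.1,"ty":0.1,"tz":0.9,"wx":0,"wy":0,"wz":0,"jaw":1},
    {"tx":0,"ty":0,"tz":0.6,"wx":0,"wy":0,"wz":0,"jaw":1},
    {"tx":0,"ty":0,"tz":0.4,"wx":0,"wy":0,"wz":0,"jaw":1},
    {"tx":0,"ty":0,"tz":0,"wx":0,"wy":0,"wz":0,"jaw":1}
  ]
}}

```text
t: 24.2
tool_pos: [0.6092, 0.1562, 0.0913]
tool_rot: [-2.997, 0.936, -0.007]
contact_force: [-0.1, -1.1, -1.9]
opening: 0.0162
```

```bash
python3 plan.py .6089 .156 .0861 -.606 1
```

```text
now [0.6092 0.1562 0.0913] yaw -0.605 t 24.2 op 0.0162 F [-0.1 -1.1 -1.9]
0 tx -0.01 ty 0.03 tz 0.52 wx -0.003 wy -0.004 wz 0.001
```

Call:
{"method": "send_rows", "body": {
  "series": [
    {"tx":0,"ty":0,"tz":0.3,"wx":0,"wy":0,"wz":0,"jaw":1},
    {"tx":0,"ty":0,"tz":0.2,"wx":0,"wy":0,"wz":0,"jaw":1},
    {"tx":0,"ty":0,"tz":0.2,"wx":0,"wy":0,"wz":0,"jaw":1},
    {"tx":0,"ty":0,"tz":0,"wx":0,"wy":0,"wz":0,"jaw":1}
  ]
}}

```text
t: 24.7
tool_pos: [0.6103, 0.1562, 0.0861]
tool_rot: [-2.996, 0.936, -0.01]
contact_force: [-1.6, 0.9, 0.2]
opening: 0.0162
```

```bash
python3 plan.py .6089 .156 .0861 -.606 1
```

```text
now [0.6103 0.1562 0.0861] yaw -0.605 t 24.7 op 0.0162 F [-1.6  0.9  0.2]
0 tx -0.10 ty 0.09 tz -0.00 wx -0.004 wy -0.005 wz 0.001
```

Call:
{"method": "send_rows", "body": {
  "series": [
    {"tx":0,"ty":0,"tz":0.1,"wx":0,"wy":0,"wz":0,"jaw":1},
    {"tx":0,"ty":0,"tz":0,"wx":0,"wy":0,"wz":0,"jaw":1}
  ]
}}

```text
t: 24.95
tool_pos: [0.6105, 0.1562, 0.0859]
tool_rot: [-2.996, 0.935, -0.01]
contact_force: [-1.5, -0.1, 2.0]
opening: 0.0159
```

```bash
python3 - <<'E'
from held import *
held('S',.0721-.006,extra=[('M',.509,.2245,.014,-1.47,(0,0,255))],name="22",boxt=(150,110,280,230))
plan((.6089,.156,.0861),-.606,1)
E
```

```text
assumed S [ 0.511   0.225   0.0198 -0.6052] toolz [ 0.007  0.001 -1.   ]
now [0.6105 0.1561 0.0858] yaw -0.605 t 25.05 op 0.0165 F [-1.4 -0.7  2.9]
0 tx -0.13 ty 0.10 tz -0.03 wx -0.005 wy -0.006 wz 0.001
```

View pics/s22o.png

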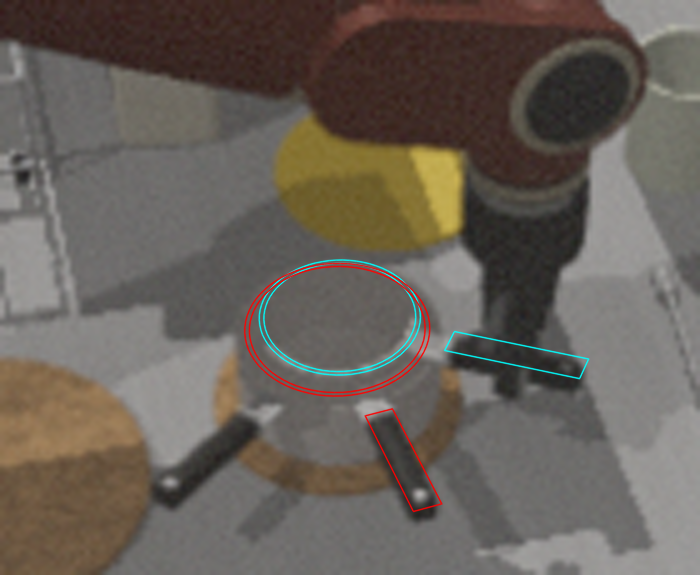

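Home on the expected height with an upward contact of ~3 N. Release, rise and back off.

Call:
{"method": "send_rows", "body": {
  "series": [
    {"tx":0,"ty":0,"tz":0,"wx":0,"wy":0,"wz":0,"jaw":0.4},
    {"tx":0,"ty":0,"tz":0,"wx":0,"wy":0,"wz":0,"jaw":0.4},
    {"tx":0,"ty":0,"tz":0,"wx":0,"wy":0,"wz":0,"jaw":0.3},
    {"tx":0,"ty":0,"tz":-2,"wx":0,"wy":0,"wz":0,"jaw":0.2},
    {"tx":0,"ty":0,"tz":-5,"wx":0,"wy":0,"wz":0,"jaw":0}
  ]
}}

```text
t: 25.68
tool_pos: [0.607, 0.1558, 0.1522]
tool_rot: [2.998, -0.937, -0.002]
contact_force: [0.5, 0.7, 0.2]
opening: 0.0838
```

Call:
{"method": "send_rows", "body": {
  "series": [
    {"tx":0,"ty":3,"tz":-4,"wx":0,"wy":0,"wz":0,"jaw":0},
    {"tx":1,"ty":5,"tz":-2,"wx":0,"wy":0,"wz":0,"jaw":0},
    {"tx":2,"ty":5,"tz":0,"wx":0,"wy":0,"wz":0,"jaw":0},
    {"tx":2,"ty":5,"tz":0,"wx":0,"wy":0,"wz":0,"jaw":0},
    {"tx":2,"ty":5,"tz":0,"wx":0,"wy":0,"wz":0,"jaw":0}
  ]
}}

```text
t: 26.3
tool_pos: [0.5378, -0.0762, 0.2304]
tool_rot: [-2.997, 0.924, -0.036]
contact_force: [0.9, 0.7, 1.1]
opening: 0.0856
```

Call:
{"method": "send_rows", "body": {
  "series": [
    {"tx":3,"ty":4,"tz":0,"wx":0,"wy":0,"wz":0,"jaw":0},
    {"tx":0,"ty":0,"tz":0,"wx":0,"wy":0,"wz":0,"jaw":0}
  ]
}}

```text
t: 26.55
tool_pos: [0.5397, -0.1308, 0.2347]
tool_rot: [-2.995, 0.931, -0.045]
contact_force: [0.3, -0.1, -0.1]
opening: 0.0856
```

```bash
python3 - <<'E'
from held import *
P=[('L',.508,.226,.008,-2.38,(0,0,255)),('M',.509,.2245,.014,-1.47,(255,255,0)),('S',.5095,.225,.02,-.605,(0,255,0))]
look("t23",P,(160,140,270,260),5,"top")
look("s23",P,(190,120,330,230),5,"side")
E
python3 -c "
import cv2
cv2.imwrite('pics/z5.png',cv2.resize(cv2.imread('pics/t23.png')[140:260,160:270],None,fx=5,fy=5,interpolation=2))
cv2.imwrite('pics/z6.png',cv2.resize(cv2.imread('pics/s23.png')[140:235,200:325],None,fx=6,fy=6,interpolation=2))"
```

```text
(no output)
```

View pics/t23o.png

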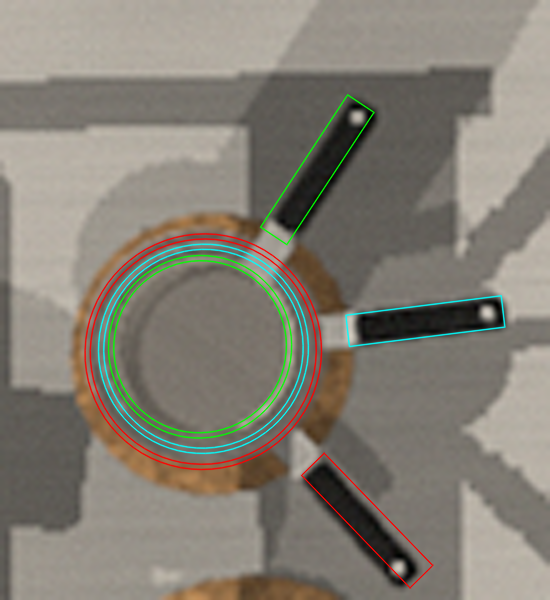

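View pics/z5.png

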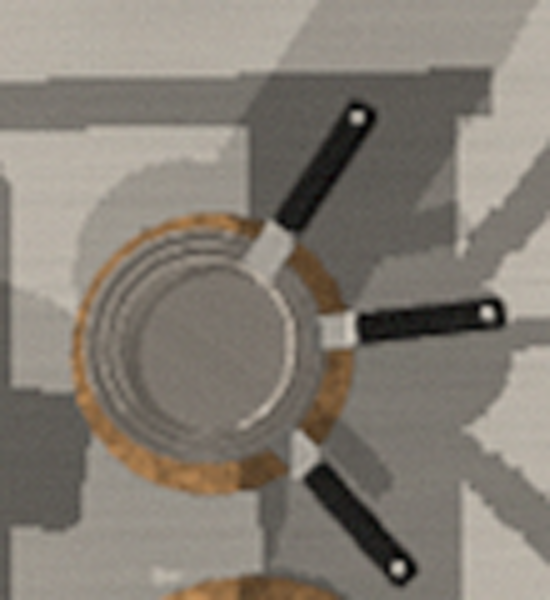

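View pics/s23o.png

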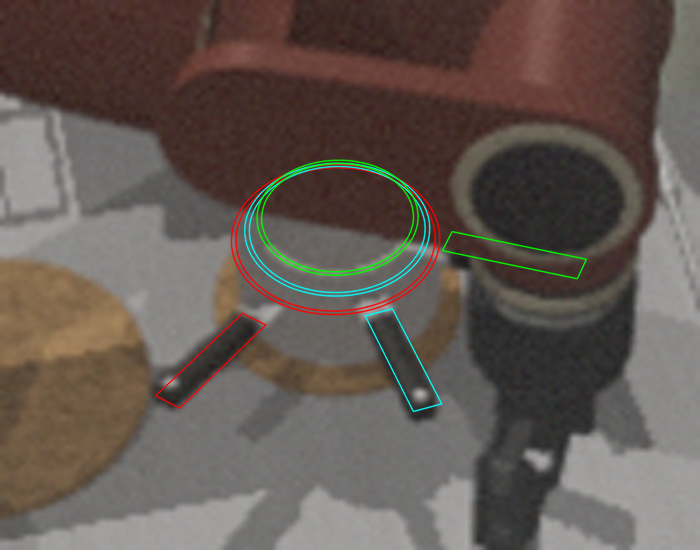

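View pics/z6.png

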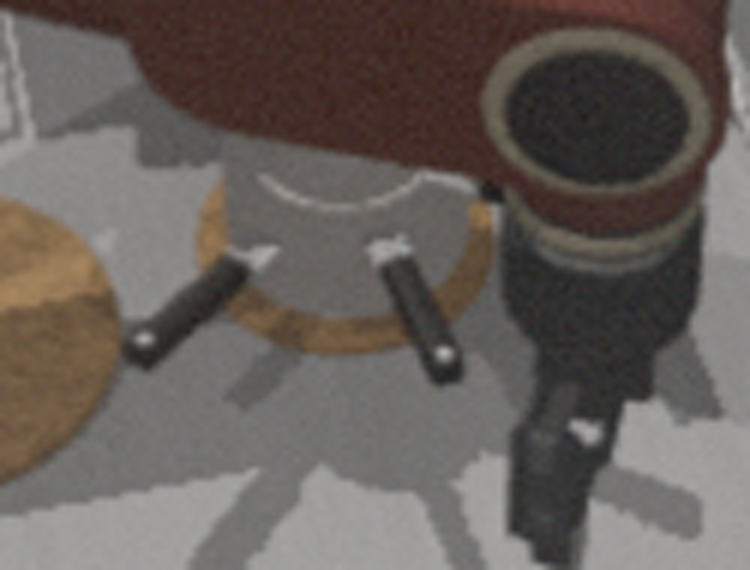

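View pics/t23.png

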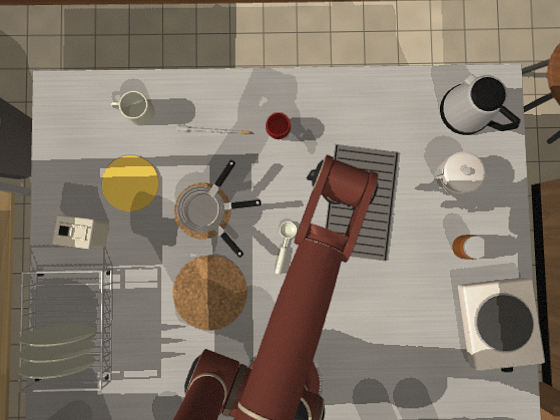

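```bash
python3 - <<'E'
from station import ctrl
print(ctrl.finish_job())
E
```

```text
the job is handed in; nothing more can be done
None
```

I finished and handed in the job at about 26.7 s. The small pan was lifted straight out and stood on the free half of the draining mat. The middle pan was then lowered home in the large one, and the small pan home in the middle one.

Last checks:
- **Height at release:** the middle pan's underside worked out at about 13 mm (14 expected). The small pan's came to about 20 mm (20 expected). Both were worked out from the tool height, with 2–3 N of upward contact.
- **Position:** the pans overlay as concentric to about 2 mm on the small cork mat.
- **Handles:** they fan at about -136°, -84° and -35°, which puts neighbouring grips roughly 11 cm apart.
- **Other things on the shelf:** they look unmoved in the final top picture, and the gripper is open and clear of everything.

Two small things disagreed. The large pan's handle sits about 1° off its first fit. The middle pan's handle overlay was off by 2–3 mm until I refitted it, which is within the calibration and tolerances. In the last side picture the arm hid part of the rims, so I judged levelness from the top view and the release heights.

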